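# Load reel handle blades on the keyed spindle

### The arm

A 6-joint arm with a two-finger parallel gripper is mounted at the origin on the work surface. World frame = base frame: x ahead of the robot, y to its left, z up, the work surface at z = 0. Lengths are in m, angles in rad, forces in N, time in s.
With the tool pointing down it reaches from about 0.375 to 0.9 m from the base axis. Payload 3.1 kg.
Tool frame: the origin (TCP) lies on the centre line of the jaws, within the pads' length; the fingertips stand robot.tip_reach ahead of it and the grasp point (between the pads) is the TCP (robot.tip_reach is the distance from the TCP to the fingertips, in m); z points along the fingers, y is the direction in which the jaws open and shut (so a half turn about z gives the same grasp; the last joint's range is limited). The gripper opens to 87 mm and grips with 3 to 60 N. Pads are 19 mm wide; open, the fingers measure 117 mm over their backs; the gripper's body (75 mm by 190 mm) begins 51 mm behind the grasp point.
Start: joints at [-0.178, 0.527, 1.433, -0, 1.181, -0.178], TCP at [0.625, 0, 0.242] pointing down, gripper open.
Joint ranges: [-3.08, 3.08], [-0.75, 2.2], [0.22, 2.44], [-1.43, 4.57], [0, 2.65], [-2.85, 2.85]. Speed limits (rad/s): [2.79, 2.79, 3.14, 3.14, 3.14, 3.14].

### API

Orientations are given as a unit quaternion [x, y, z, w].
In Python, from rig import telemetry, viewer, robot gives the robot as it stands. The module is installed in compiled form; this text tells all that it offers.
- The arm moves only by the tool step_arm, never from a script. Its argument "targets" is a list of rows, each an object of numbers: "dx", "dy", "dz": the shift along the tool's x, y, z in m; "rx", "ry", "rz": the turn, a rotation vector about the tool's x, y, z in degrees. In form: [{"dx": .., "dy": .., "dz": .., "rx": .., "ry": .., "rz": ..}, ...]. A call has exactly 5 rows; each row is the pose to reach, as a shift and turn from the pose measured when the call began, along the tool's axes at that moment; what a row does not reach only later rows make up. A row lasts 1/8 s, in which the tool goes at most 62.5 mm and 10.7 degrees, less where a joint would pass 70% of its speed; a pose out of reach is approached as far as the arm can. A call with a gripper value outside its range is refused whole. "gripper" is the opening, from 0 (shut) to 1 (fully open), set as the call begins (left out, the last holds). The fingers move at their own pace and stop on an object; "force" is the grip in N (left out, the last holds). Time passes only in rows, so rows that repeat a pose let the fingers close, or fill a call up. It gives the time, the measured TCP pose, the force and the opening at its end, in the units of the state.
- telemetry.get_obs(): the state, without advancing time (a new reading comes with each control period).
- viewer.camera(name): name is "scene" or "side" or "wrist"; returns a dict with "img" (480x640x3 uint8, blue, green, red), "depth" (480x640 float32, m along the optical axis (not along the pixel's ray), 0 where there is no reading), "K" (3x3 intrinsics, pixels), "R" (3x3) and "t" (3): a world point X has camera coordinates R X + t. Camera axes: x right, y down, z forward; pixel columns grow to the right and rows downward; lengths in m; the calibration is good to about 2 mm. A picture is of the moment at which its call begins.
- robot.hand_in(): hands the job in, once; it reports no verdict.
The state is a dict: "time": time; "q": joint angles; "joint_velocities": joint speeds; "joint_torque": joint torques, N m; "position": TCP position; "tool_rot": TCP orientation; "ft_force": force on the tool from outside, world axes, zero at the start; "moment": the same for the moment, N m; "grip_width": finger opening in m.
Only numpy, scipy, OpenCV 4.12 (cv2) and the standard library are available. Lean on these libraries where they do the work, as an engineer would, in place of code of your own. Each camera call takes 0.05 s, during which the arm holds its last target.

### The job

Load every flat steel double handle blade lying on the wooden board onto the keyed spindle of the green jig, so they can be polished as a stack: first swing the keeper arm clear of the spindle; then, without prising or picking any blade straight up off the board, slide each one out over the board's front edge until it juts out well past the edge and can be gripped by one arm, lower it over the spindle and turn it so that its slot drops over the key and it lies flat, fully down on the stack. When all blades are down, swing the keeper arm back fully home over the spindle, and leave the other things on the counter where they are.

Things in the scene. Friction and masses are not known exactly. Their poses are not given: they have to be found in the camera images.
- blade1_hole (a point): flat steel double handle blade of a reel, 200 mm long, 3 mm thick, about 130 g, lying flat; all blades alike; None if absent. Point: middle of its keyed hole, which is its centre and balance point, half-way up its thickness; x along the blade, z up. A 60 x 60 mm eye (x and y -30..30 mm) with a straight arm 36 mm wide at either end (|x| 30..82), rounded off at |x| = 100 mm
- blade2_hole (a point): a blade like blade1. The hole is a 24 mm square, with an 11 mm wide key slot cut from it towards the blade's -y, reaching y = -21 mm. It must not be picked up off the board where it lies; where it juts out over an edge its arm can be gripped across the 36 mm width, fingers passing below it. Pressed from above (10 to 20 N) it slides along with the fingertips
- blade3_hole (a point): a blade like blade1; the same shape, axes and point
- riser_edge (a point): middle of the top front edge of the fixed wooden board the blades lie on: 270 mm deep (x), 340 mm wide (y), top 60 mm above the counter. x points inward from the edge across the board, y along the edge, z up. The front is open, free down to the counter; the other three sides have a lip 8 mm high, 8 mm wide. Waxed: blades slide on it easily (friction 0.25), far less than a fingertip grips them
- seat (a point): centre of the jig's round seat (fixed), radius 42 mm, top 60 mm above the counter; z up. The spindle rises from it. A seated blade has its slot to this frame's +y (over the key), its arms out to -x and +x, where nothing is higher than the 12 mm base plate (ends at |x| = 50 mm). Blades stack: the first lies on the seat, the next 3 mm higher. The keeper's post (radius 10 mm) is at y = +75 mm
- spindle_top (a point): top of the spindle, 52 mm above the seat. Spindle radius 10 mm, straight for 42 mm up from the seat, then tapering to 5 mm at the top. A key 8 mm wide stands out from it to 18 mm from the axis, on the jig's +y side, from the seat to 30 mm above it; above the key the spindle is plain. A level blade let go with its slot on the key drops to the stack by itself; fingers reaching below it could strike the blade beneath
- keeper (a joint): angle of the keeper arm about the upright post, rad: 0 = home, lying over the spindle (stop); it grows to 1.9 as the arm swings counter-clockwise seen from above, that is from pointing along the jig's -y to pointing along its +x (at 1.57). It stays where it is left (friction moment 0.08 N m). Arm 110 mm long, 20 mm wide, underside 57 mm above the seat
- keeper_knob (a point): middle of the upright black round knob on the keeper arm, 20 mm diameter, 38 mm tall, this point 20 mm above the arm's top; 62 mm from the hinge axis; y points along the arm back to the hinge
- keeper_hinge (a point): hinge axis of the keeper arm, at the top of the post; the knob moves in a level circle about it
- line_spool: bystander: spool of line, 80 mm diameter, 46 mm tall, loose; origin under its centre
- oil: bystander: orange oil bottle, 44 mm diameter, 120 mm tall, loose; origin under its centre
Not all that is in view belongs to the job. What is shaped like the part that bears blade2_hole but turquoise is not meant.

How it is judged:
By the outcome, as a careful person would: the job done as asked, in the order asked, and still so for the second after the job is handed in, with the robot touching nothing.
Of blade1, blade2, blade3 only 2 to 3 are there at a start; the rules pass over those that are not, and their reading is None.
At some moment in a run one of blade1, blade2, blade3 may be knocked a few centimetres aside while the robot is not near it.
It also fails if it takes over 210 s, if anything falls off the work surface, if the arm or the gripper's body presses on something with over 40 N, if the wrist force passes 120 N, or if a joint passes its speed limit or range.

## Working session

There is one attempt and no reset: what is moved stays moved. The work goes in short steps, Python scripts to look and compute and a tool call to move; the robot and the scene stay as the last step left them, time stands still between calls to the robot, and variables do not carry over. Pictures are saved under pics/ and viewed, and the job is handed in when it is done.

Besides the shell and the picture viewer there is one more tool, called after "Call:" by a JSON object that holds its "name" and its "arguments". step_arm: Moves the arm, as the interface text tells. Its arguments: {"type":"object","properties":{"targets":{"type":"array"},"gripper":{"type":"number"},"force":{"type":"number"}},"required":["targets"]}

```bash
mkdir -p pics; ls; cat > h.py <<'E'
import numpy as np, cv2
from rig import telemetry, viewer, robot
from scipy.spatial.transform import Rotation as Rn
def cam(n): return viewer.camera(n)
def ray(c,u,v):
    d=c['R'].T@np.linalg.inv(c['K'])@np.array([u,v,1.0]); o=-c['R'].T@c['t']; return o,d
def onz(c,u,v,z):
    o,d=ray(c,u,v); return o+d*(z-o[2])/d[2]
def proj(c,X):
    p=c['K']@(c['R']@np.asarray(X,float)+c['t']); return p[:2]/p[2]
def world(c):
    d=c['depth']; v,u=np.indices(d.shape); K=c['K']
    P=np.stack([(u-K[0,2])/K[0,0]*d,(v-K[1,2])/K[1,1]*d,d],-1)
    W=(P-c['t'])@c['R']; W[d==0]=np.nan; return W
E
python3 - <<'E'
from h import *
o=telemetry.get_obs(); print(o); print(robot.tip_reach)
for n in ['scene','side','wrist']:
    c=cam(n); cv2.imwrite(f'pics/a_{n}.png',c['img']); print(n,-c['R'].T@c['t'],c['R'].round(3).tolist(),c['K'][0,0])
E
```

```text
pics
{'time': 0.0, 'q': array([-1.78519436e-01,  5.28499421e-01,  1.43389523e+00, -4.28583725e-05,
        1.18138105e+00, -1.78477071e-01]), 'joint_velocities': array([-0.00133597,  0.00041299,  0.00132002,  0.00044665, -0.00045833,
        0.00125118]), 'joint_torque': array([-5.45745443e-04, -4.40045428e+01, -1.76593530e+01,  6.32597599e-02,
        5.83207863e-02, -1.53719384e-04]), 'position': array([6.24311741e-01, 1.29964594e-04, 2.40553405e-01]), 'tool_rot': array([ 7.07115570e-01,  7.07097150e-01, -6.38797525e-04, -8.85295721e-04]), 'ft_force': array([0.2571175 , 1.01822812, 0.90950841]), 'moment': array([ 0.00691052, -0.01568552, -0.04191419]), 'grip_width': 0.08705233278064481}
0.019
scene [ 1.2731839  -0.31636347  0.8786631 ] [[0.331, 0.943, 0.02], [0.663, -0.218, -0.717], [-0.672, 0.25, -0.697]] 562.4402357856256
side [ 0.39703947 -0.77957464  1.03701621] [[0.987, -0.159, -0.003], [-0.126, -0.771, -0.624], [0.097, 0.617, -0.781]] 535.5141389771629
wrist [0.62442707 0.08114968 0.38414315] [[1.0, 0.0, -0.003], [0.001, -0.955, 0.296], [-0.003, -0.296, -0.955]] 419.4755991656423
```

View pics/a_scene.png

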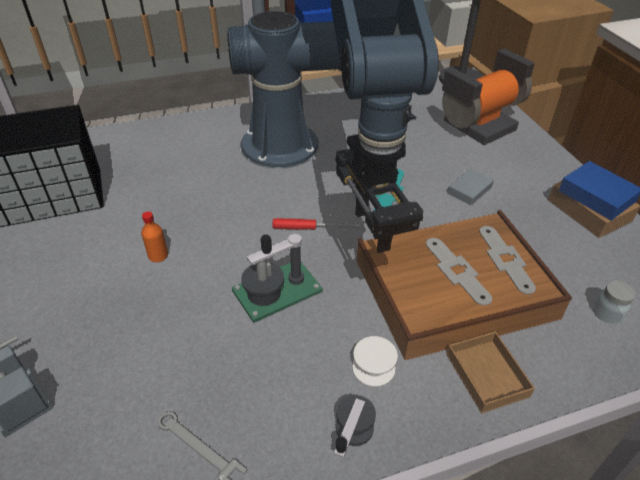

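View pics/a_side.png

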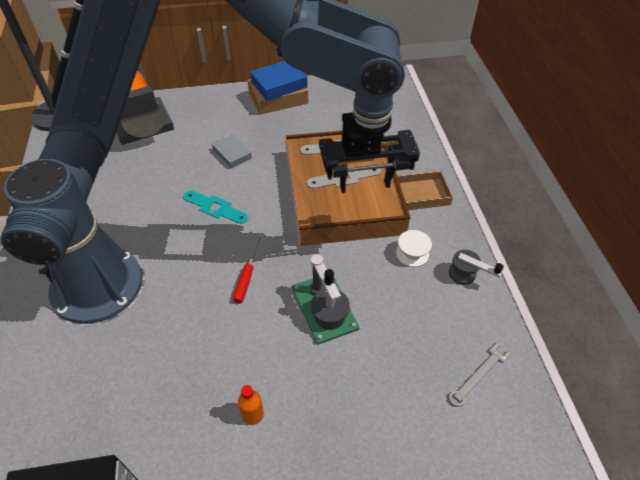

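View pics/a_wrist.png

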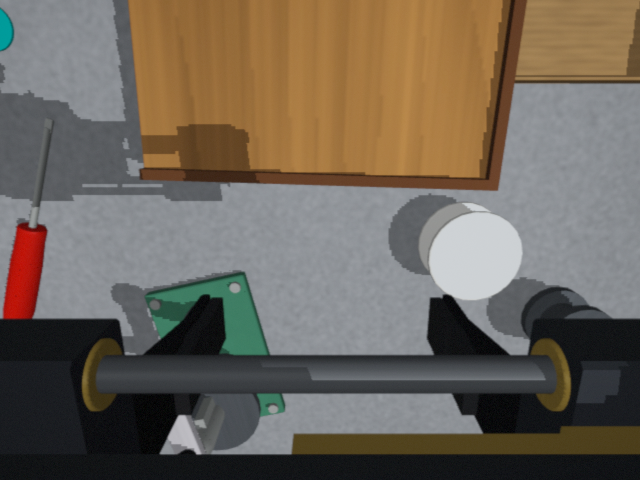

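```bash
python3 - <<'E'
from h import *
for n in ['scene','side']:
    c=cam(n); im=c['img']; W=world(c); np.savez(f'{n}0.npz',W=W,img=im)
    x0,y0,x1,y1=(215,200,600,450) if n=='scene' else (220,110,480,350)
    z=2.0
    cr=cv2.resize(im[y0:y1,x0:x1],None,fx=z,fy=z,interpolation=cv2.INTER_CUBIC); cv2.imwrite(f'pics/b_{n}.png',cr)
    m=(W[...,2]>0.0595)&(W[...,2]<0.068)&(W[...,0]>.4)&(W[...,0]<.9)&(W[...,1]>-.0)&(W[...,1]<.45)
    X=W[m]; print(n,'board',X.min(0),X.max(0), m.sum())
    (cx,cy),(w,h),a=cv2.minAreaRect(X[:,:2].astype(np.float32)); print(cx,cy,w,h,a)
    hsv=cv2.cvtColor(im,cv2.COLOR_BGR2HSV)
    g=((hsv[...,1]<60)&(hsv[...,2]>90)&(W[...,2]>.055)&(W[...,2]<.072)&(W[...,0]>.45)&(W[...,1]>.03)).astype(np.uint8)
    nn,l,s,ce=cv2.connectedComponentsWithStats(g)
    for i in range(1,nn):
        if s[i,4]>80:
            P=W[l==i]; mu=P[:,:2].mean(0); r=cv2.minAreaRect(P[:,:2].astype(np.float32)); print(s[i],mu,np.median(P[:,2]),r)
    g=((hsv[...,0]>65)&(hsv[...,0]<85)&(hsv[...,1]>90)&(W[...,2]<.03)).astype(np.uint8)
    P=W[g>0]; P=P[(P[:,0]>.3)&(P[:,1]<.1)]; r=cv2.minAreaRect(P[:,:2].astype(np.float32)); print('green',r,np.median(P[:,2]))
E
```

```text
scene board [0.48545723 0.02846912 0.05950037] [0.79917383 0.44956545 0.06799685] 12672
0.6412338018417358 0.24238857626914978 0.4222290515899658 0.3051513135433197 88.52779388427734
[ 480  226   56   68 1320] [0.63376473 0.30831047] 0.0632769007347659 ((0.6284739971160889, 0.3100970983505249), (0.06175531819462776, 0.1988287717103958), 85.1312026977539)
[ 426  238   66   67 1419] [0.63146948 0.19723913] 0.0633846490796394 ((0.6264032125473022, 0.19742292165756226), (0.19914430379867554, 0.06254585832357407), 6.937268257141113)
[607 280  28  25 471] [0.78527156 0.4669823 ] 0.06958026635197519 ((0.7818180918693542, 0.4698416590690613), (0.05205207318067551, 0.05312487483024597), 12.904868125915527)
green ((0.5196113586425781, -0.150942862033844), (0.09750097990036011, 0.15739528834819794), 14.76509952545166) 0.012734340660459859
side board [0.48446573 0.02495054 0.05950051] [0.76465773 0.3783449  0.067995  ] 4306
0.6255320310592651 0.20172099769115448 0.3500949442386627 0.2714178264141083 88.19856262207031
[300 144  21  10 162] [0.55513877 0.31204523] 0.062498227377997796 ((0.5529290437698364, 0.31297484040260315), (0.05259288474917412, 0.03887499123811722), 0.6745201349258423)
[346 168  35  17 284] [0.66837932 0.19277708] 0.06238008012477165 ((0.6697454452514648, 0.19856980443000793), (0.1054154634475708, 0.04506354033946991), 18.629863739013672)
[307 175  33  13 284] [0.56704477 0.18538952] 0.06252393640452937 ((0.5684161186218262, 0.18710388243198395), (0.043781716376543045, 0.08360277861356735), 83.98234558105469)
green ((0.5133332014083862, -0.15290595591068268), (0.0979691594839096, 0.16075913608074188), 12.791500091552734) 0.011827805127489661
```

View pics/b_scene.png

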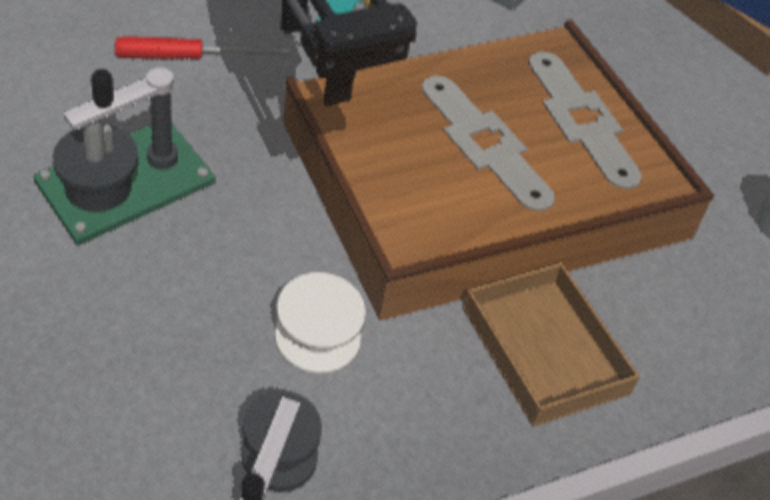

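View pics/b_side.png

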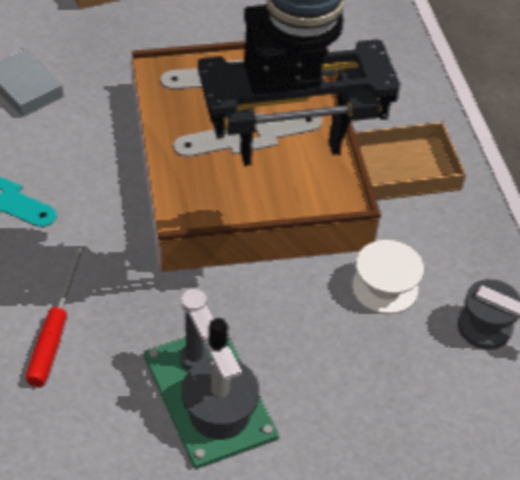

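```bash
python3 - <<'E'
from h import *
for n in ['scene','side']:
    d=np.load(f'{n}0.npz'); W=d['W']; im=d['img']; hsv=cv2.cvtColor(im,cv2.COLOR_BGR2HSV)
    reg=(W[...,0]>.40)&(W[...,0]<.62)&(W[...,1]>-.26)&(W[...,1]<-.04)
    z=W[...,2]
    for lo,hi in [(.056,.066),(.09,.116),(.117,.135),(.135,.15),(.15,.19)]:
        m=reg&(z>lo)&(z<hi)
        P=W[m]
        if len(P): print(n,lo,hi,len(P),P.mean(0).round(4),cv2.minAreaRect(P[:,:2].astype(np.float32)), P.min(0).round(3),P.max(0).round(3))
    m=reg&(z>.10)&(hsv[...,1]<60)&(hsv[...,2]>130)
    P=W[m]; print('bright',len(P),P.mean(0),np.percentile(P[:,2],[5,50,95]),cv2.minAreaRect(P[:,:2].astype(np.float32)))
    m=reg&(z>.125)&(hsv[...,2]<60)
    P=W[m]; print('knob',len(P),P.mean(0),P.min(0),P.max(0))
    v,u=np.where(reg&(z>.05)); x0,x1,y0,y1=u.min()-15,u.max()+15,v.min()-15,v.max()+15
    print(x0,y0); cv2.imwrite(f'pics/c_{n}.png',cv2.resize(im[y0:y1,x0:x1],None,fx=5,fy=5,interpolation=cv2.INTER_CUBIC))
E
```

```text
scene 0.056 0.066 929 [ 0.529  -0.1779  0.0608] ((0.5134048461914062, -0.16732138395309448), (0.08554666489362717, 0.1139979138970375), 39.01851272583008) [ 0.479 -0.22   0.056] [ 0.566 -0.097  0.066]
scene 0.09 0.116 171 [ 0.5208 -0.1449  0.1013] ((0.5175912976264954, -0.14320208132266998), (0.016818463802337646, 0.09033758193254471), 13.013654708862305) [ 0.502 -0.188  0.09 ] [ 0.534 -0.098  0.116]
scene 0.117 0.135 567 [ 0.519  -0.1465  0.1259] ((0.5175034999847412, -0.14848175644874573), (0.025693098083138466, 0.11289123445749283), 14.342988967895508) [ 0.494 -0.204  0.118] [ 0.542 -0.093  0.135]
scene 0.135 0.15 62 [ 0.5272 -0.1665  0.1427] ((0.5259367823600769, -0.16599152982234955), (0.01950676180422306, 0.012831454165279865), 83.7186279296875) [ 0.518 -0.175  0.135] [ 0.532 -0.156  0.15 ]
scene 0.15 0.19 108 [ 0.5246 -0.1664  0.1602] ((0.5230445861816406, -0.16665484011173248), (0.020142603665590286, 0.018896084278821945), 52.570308685302734) [ 0.513 -0.175  0.15 ] [ 0.535 -0.156  0.167]
bright 491 [ 0.51821831 -0.14614555  0.12614491] [0.12101022 0.12592239 0.13099341] ((0.5175034999847412, -0.14848175644874573), (0.025693098083138466, 0.11289123445749283), 14.342988967895508)
knob 670 [ 0.5666654  -0.075975    0.46033294] [ 0.51451378 -0.17525328  0.13062276] [ 0.61993035 -0.04004533  0.59200982]
226 -15Traceback (most recent call last):
  File "<stdin>", line 15, in <module>
cv2.error: OpenCV(4.12.0) /io/opencv/modules/imgproc/src/resize.cpp:4208: error: (-215:Assertion failed) !ssize.empty() in function 'resize'
```

```bash
python3 - <<'E'
from h import *
im=np.load('scene0.npz')['img']
cv2.imwrite('pics/c1.png',cv2.resize(im[220:310,420:540],None,fx=6,fy=6,interpolation=cv2.INTER_CUBIC))
cv2.imwrite('pics/c2.png',cv2.resize(im[225:325,225:330],None,fx=6,fy=6,interpolation=cv2.INTER_CUBIC))
E
```

```text
(no output)
```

View pics/c1.png

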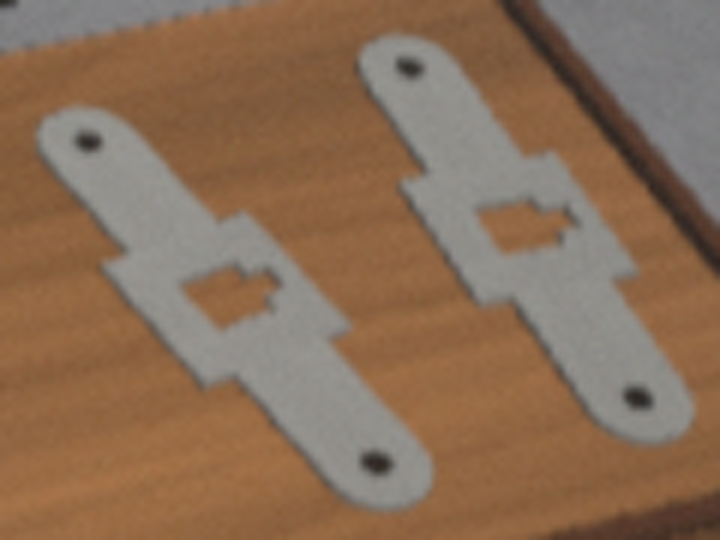

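View pics/c2.png

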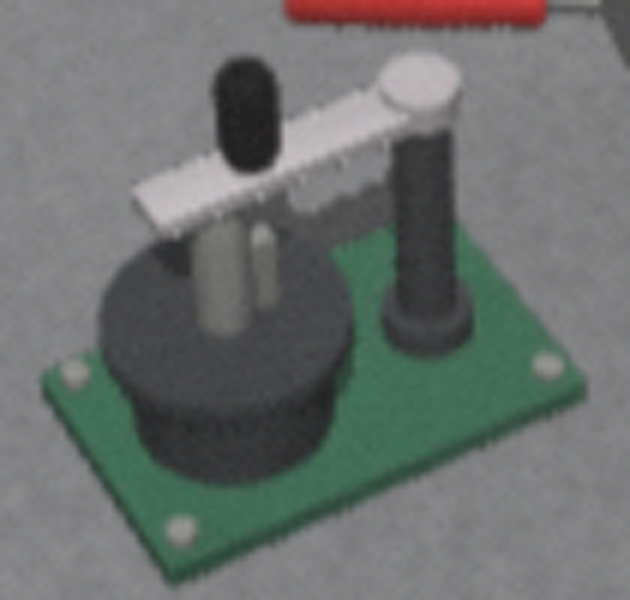

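Call:
{"name": "step_arm", "arguments": {"targets": [{"dx": -0.042,"dy": -0.025},{"dx": -0.084,"dy": -0.05},{"dx": -0.126,"dy": -0.076},{"dx": -0.1665,"dy": -0.101},{"dx": -0.1665,"dy": -0.101}], "gripper": 0.8}}

```text
invalid input
```

```bash
python3 - <<'E'
from h import *
o=telemetry.get_obs(); print(o['time'],o['position'],o['tool_rot'],o['ft_force'],o['grip_width'])
c=cam('wrist'); cv2.imwrite('pics/d_wrist.png',c['img'])
E
```

```text
0.25 [6.24678552e-01 8.63742133e-05 2.41088047e-01] [ 7.07095567e-01  7.07117813e-01 -3.00494254e-04 -4.09237595e-04] [-0.32037788 -0.26681856 -0.69150604] 0.08669399167893592
```

View pics/d_wrist.png

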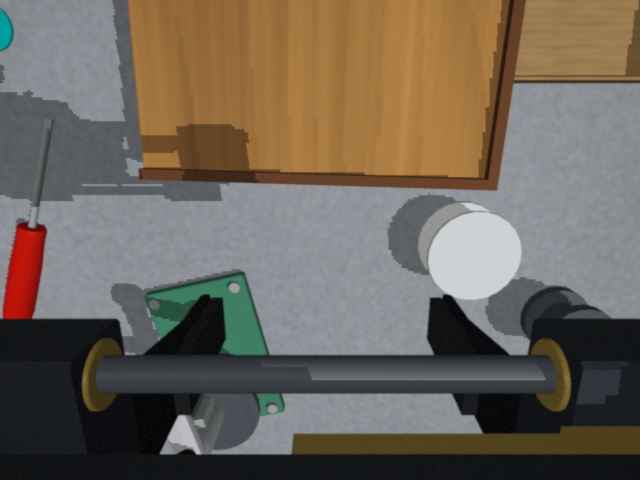

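Needs all six numbers in each row, evidently.

Call:
{"name": "step_arm", "arguments": {"targets": [{"dx": -0.042,"dy": -0.025,"dz": 0,"rx": 0,"ry": 0,"rz": 0},{"dx": -0.084,"dy": -0.05,"dz": 0,"rx": 0,"ry": 0,"rz": 0},{"dx": -0.126,"dy": -0.076,"dz": 0,"rx": 0,"ry": 0,"rz": 0},{"dx": -0.1665,"dy": -0.101,"dz": 0,"rx": 0,"ry": 0,"rz": 0},{"dx": -0.1665,"dy": -0.101,"dz": 0,"rx": 0,"ry": 0,"rz": 0}], "gripper": 0.8, "force": 15}}

```text
time: 0.92
position: [0.5224, -0.169, 0.2413]
tool_rot: [0.709, 0.705, -0.001, -0.0]
ft_force: [0.3, 0.7, 0.7]
grip_width: 0.0697
```

Call:
{"name": "step_arm", "arguments": {"targets": [{"dx": 0.002,"dy": 0.001,"dz": 0.03,"rx": 0,"ry": 0,"rz": 0},{"dx": 0.002,"dy": 0.001,"dz": 0.06,"rx": 0,"ry": 0,"rz": 0},{"dx": 0.002,"dy": 0.001,"dz": 0.085,"rx": 0,"ry": 0,"rz": 0},{"dx": 0.002,"dy": 0.001,"dz": 0.085,"rx": 0,"ry": 0,"rz": 0},{"dx": 0.002,"dy": 0.001,"dz": 0.085,"rx": 0,"ry": 0,"rz": 0}]}}

```text
time: 1.55
position: [0.5242, -0.1667, 0.1571]
tool_rot: [0.709, 0.706, -0.0, 0.0]
ft_force: [-0.9, 0.1, -0.3]
grip_width: 0.0694
```

```bash
python3 - <<'E'
from h import *
c=cam('scene'); cv2.imwrite('pics/e.png',cv2.resize(c['img'][180:330,200:400],None,fx=4,fy=4))
E
```

```text
(no output)
```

View pics/e.png

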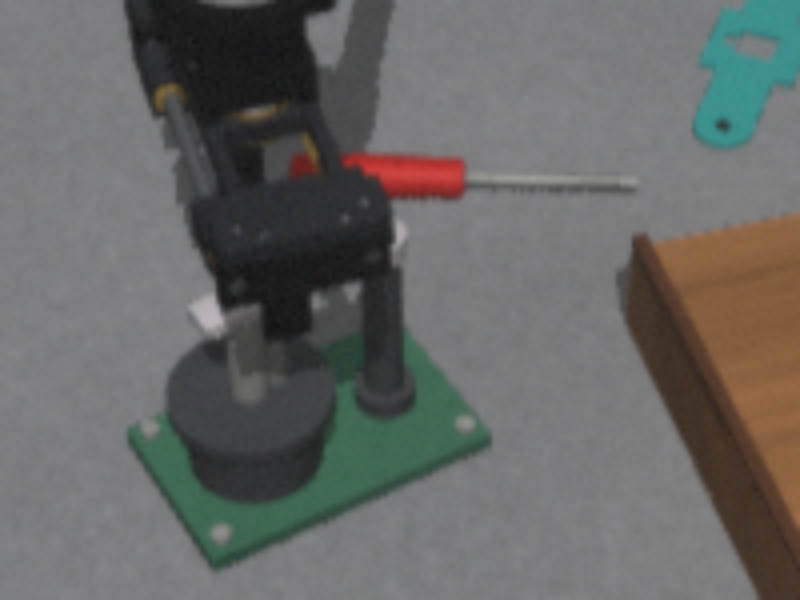

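Call:
{"name": "step_arm", "arguments": {"targets": [{"dx": 0,"dy": 0,"dz": 0,"rx": 0,"ry": 0,"rz": 0},{"dx": 0,"dy": 0,"dz": 0,"rx": 0,"ry": 0,"rz": 0},{"dx": 0,"dy": 0,"dz": 0,"rx": 0,"ry": 0,"rz": 0},{"dx": 0,"dy": 0,"dz": 0,"rx": 0,"ry": 0,"rz": 0},{"dx": 0,"dy": 0,"dz": 0,"rx": 0,"ry": 0,"rz": 0}], "gripper": 0.1, "force": 12}}

```text
time: 2.22
position: [0.5239, -0.1669, 0.1574]
tool_rot: [0.709, 0.706, -0.0, 0.0]
ft_force: [-2.0, 0.1, 0.9]
grip_width: 0.0276
```

Call:
{"name": "step_arm", "arguments": {"targets": [{"dx": 0,"dy": 0,"dz": 0,"rx": 0,"ry": 0,"rz": 0},{"dx": 0,"dy": 0,"dz": 0,"rx": 0,"ry": 0,"rz": 0},{"dx": 0.0036,"dy": 0.0102,"dz": 0,"rx": 0,"ry": 0,"rz": 0},{"dx": 0.0089,"dy": 0.0196,"dz": 0,"rx": 0,"ry": 0,"rz": 0},{"dx": 0.0157,"dy": 0.028,"dz": 0,"rx": 0,"ry": 0,"rz": 0}]}}

```text
time: 2.85
position: [0.5516, -0.1522, 0.1572]
tool_rot: [0.708, 0.706, -0.002, 0.0]
ft_force: [-4.2, -2.3, 2.2]
grip_width: 0.0197
```

Call:
{"name": "step_arm", "arguments": {"targets": [{"dx": 0.0185,"dy": 0.0129,"dz": 0,"rx": 0,"ry": 0,"rz": 0},{"dx": 0.0339,"dy": 0.0179,"dz": 0,"rx": 0,"ry": 0,"rz": 0},{"dx": 0.05,"dy": 0.0188,"dz": 0,"rx": 0,"ry": 0,"rz": 0},{"dx": 0.0628,"dy": 0.0165,"dz": 0,"rx": 0,"ry": 0,"rz": 0},{"dx": 0.0715,"dy": 0.0135,"dz": 0,"rx": 0,"ry": 0,"rz": 0}]}}

```text
time: 3.48
position: [0.5589, -0.0894, 0.1562]
tool_rot: [0.704, 0.71, -0.014, 0.001]
ft_force: [-17.7, -41.4, -1.0]
grip_width: 0.0095
```

Call:
{"name": "step_arm", "arguments": {"targets": [{"dx": 0,"dy": 0,"dz": 0,"rx": 0,"ry": 0,"rz": 0},{"dx": 0,"dy": 0,"dz": 0,"rx": 0,"ry": 0,"rz": 0},{"dx": 0,"dy": 0,"dz": 0,"rx": 0,"ry": 0,"rz": 0},{"dx": 0,"dy": 0,"dz": 0,"rx": 0,"ry": 0,"rz": 0},{"dx": 0,"dy": 0,"dz": 0,"rx": 0,"ry": 0,"rz": 0}], "gripper": 0.6}}

```text
time: 4.1
position: [0.5592, -0.0889, 0.1562]
tool_rot: [0.704, 0.711, -0.014, 0.002]
ft_force: [-0.2, -0.3, -0.0]
grip_width: 0.0491
```

Call:
{"name": "step_arm", "arguments": {"targets": [{"dx": 0,"dy": 0,"dz": -0.04,"rx": 0,"ry": 0,"rz": 0},{"dx": 0,"dy": 0,"dz": -0.09,"rx": 0,"ry": 0,"rz": 0},{"dx": 0.05,"dy": 0,"dz": -0.1,"rx": 0,"ry": 0,"rz": 0},{"dx": 0.1,"dy": 0,"dz": -0.1,"rx": 0,"ry": 0,"rz": 0},{"dx": 0.14,"dy": 0,"dz": -0.1,"rx": 0,"ry": 0,"rz": 0}], "gripper": 0.0}}

```text
time: 4.72
position: [0.5594, 0.0553, 0.2535]
tool_rot: [0.703, 0.711, -0.014, 0.002]
ft_force: [0.1, -0.3, -0.2]
grip_width: 0.0101
```

```bash
python3 - <<'E'
from h import *
o=telemetry.get_obs(); print(o['time'],o['position'],o['tool_rot'],o['ft_force'],o['grip_width'])
for n in ['scene','side','wrist']:
    c=cam(n); cv2.imwrite(f'pics/f_{n}.png',c['img']); np.savez(f'f_{n}.npz',**c)
E
```

```text
4.725 [0.55935902 0.05525624 0.25345079] [ 0.70328904  0.71076684 -0.01385872  0.00172391] [ 0.06343741 -0.26176622 -0.20298648] 0.01011901077986582
```

View pics/f_scene.png

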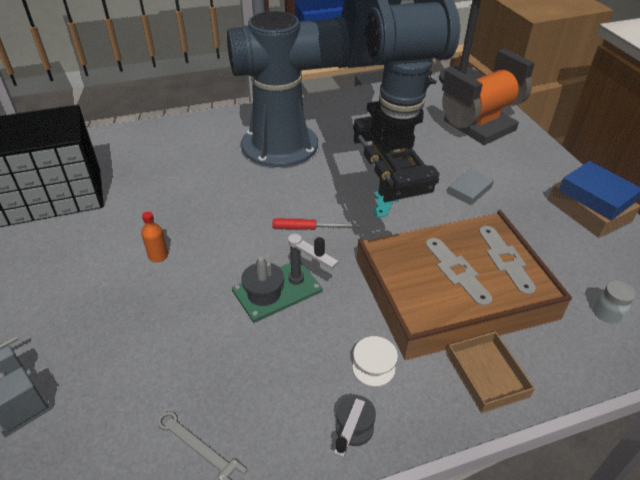

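View pics/f_wrist.png

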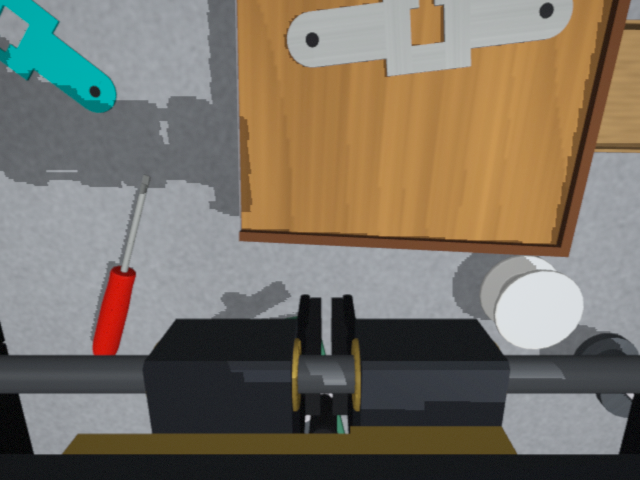

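View pics/f_side.png

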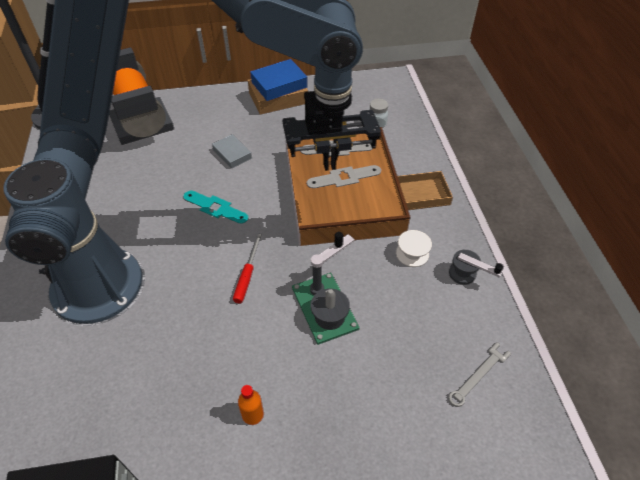

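```bash
cat > meas.py <<'E'
from h import *
def blades(c,zlo=.055,zhi=.072,box=(.3,.75,.03,.40),zt=0.063):
    W=world(c); hsv=cv2.cvtColor(c['img'],cv2.COLOR_BGR2HSV)
    g=((hsv[...,1]<60)&(hsv[...,2]>90)&(W[...,2]>zlo)&(W[...,2]<zhi)&(W[...,0]>box[0])&(W[...,0]<box[1])&(W[...,1]>box[2])&(W[...,1]<box[3])).astype(np.uint8)
    nn,l,s,ce=cv2.connectedComponentsWithStats(g)
    for i in range(1,nn):
        if s[i,4]>300:
            cn=cv2.findContours((l==i).astype(np.uint8),cv2.RETR_EXTERNAL,cv2.CHAIN_APPROX_NONE)[0]
            cn=max(cn,key=len)[:,0,:]
            P=np.array([onz(c,u,v,zt)[:2] for u,v in cn])
            r=cv2.minAreaRect((P*1000).astype(np.float32)); (cx,cy),(w,h),a=r
            if w<h: a-=90
            a=(a+90)%180-90
            print('blade',np.round([cx,cy,max(w,h),min(w,h),a],1),'zmed',np.median(W[l==i][:,2]).round(4))
def jig(c):
    W=world(c); z=W[...,2]; hsv=cv2.cvtColor(c['img'],cv2.COLOR_BGR2HSV)
    reg=(W[...,0]>.40)&(W[...,0]<.64)&(W[...,1]>-.26)&(W[...,1]<-.02)
    m=reg&(z>.117)&(z<.135)&(hsv[...,2]>120)
    P=W[m]; print('arm',len(P),cv2.minAreaRect((P[:,:2]*1000).astype(np.float32)))
    m=reg&(z>.15)&(z<.18); P=W[m]; print('knob',len(P),P.mean(0).round(4))
    m=reg&(z>.103)&(z<.1155)&(W[...,1]<-.15); P=W[m]; print('spindle',len(P), (P.mean(0).round(4),P.max(0)[2]) if len(P) else '')
    m=reg&(z>.057)&(z<.064)&(W[...,1]<-.11); P=W[m]
    if len(P):
        (x,y),r=cv2.minEnclosingCircle((P[:,:2]*1000).astype(np.float32)); print('seat',x,y,r)
if __name__=='__main__':
    for n in ['scene','side','wrist']:
        c=np.load(f'f_{n}.npz'); print(n); blades(c); 
        if n!='wrist': jig(c)
E
python3 meas.py
```

```text
scene
blade [629.  309.2 200.2  60.9  -4.1] zmed 0.0634
blade [626.7 197.3 199.9  61.    7.3] zmed 0.0634
arm 469 ((542.908447265625, -81.38371276855469), (112.95948028564453, 26.74528694152832), 33.555782318115234)
knob 108 [ 0.5618 -0.0738  0.1595]
spindle 66 (array([ 0.5262, -0.1796,  0.1086]), np.float64(0.11510909800523154))
seat 519.9410400390625 -165.290771484375 55.17512893676758
side
blade [624.  195.1 197.9  60.9   6.2] zmed 0.0627
arm 388 ((542.4039916992188, -84.76594543457031), (116.62078094482422, 26.596391677856445), 30.544498443603516)
knob 74 [ 0.5568 -0.0783  0.1601]
spindle 57 (array([ 0.5202, -0.1832,  0.1085]), np.float64(0.11488028937166023))
seat 512.5027465820312 -166.6707763671875 58.84469223022461
wrist
blade [6.242e+02 1.889e+02 1.988e+02 4.900e+01 6.000e-01] zmed 0.0632
```

```bash
cat > go.py <<'E'
from h import *
import sys
def rot(psi):
    p=np.radians(psi); c,s=np.cos(p),np.sin(p)
    return np.array([[c,s,0],[s,-c,0],[0,0,-1]])
def go(x,y,z,psi,q=True):
    o=telemetry.get_obs(); R=Rn.from_quat(o['tool_rot']).as_matrix()
    d=R.T@(np.array([x,y,z])-o['position']); r=Rn.from_matrix(R.T@rot(psi)).as_rotvec(degrees=True)
    print('t',round(o['time'],2),'pos',o['position'].round(4),'psi',np.degrees(np.arctan2(R[1,0],R[0,0])).round(2),'zax',R[:,2].round(4),'F',o['ft_force'].round(1),'w',round(o['grip_width'],4),'q6',o['q'][5].round(2))
    print('d',d.round(4),'r',r.round(2))
if __name__=='__main__': go(*map(float,sys.argv[1:5]))
E
python3 go.py .670 .201 .15 7
```

```text
t 4.88 pos [0.5592 0.0552 0.2531] psi 90.8 zax [-0.0179 -0.0226 -0.9996] F [ 0.6 -0.6  0.1] w 0.0027 q6 -0.09
d [0.1464 0.1147 0.0978] r [8.000e-02 1.800e+00 8.379e+01]
```

Call:
{"name": "step_arm", "arguments": {"targets": [{"dx": 0.02,"dy": 0.02,"dz": 0,"rx": 0,"ry": 0.3,"rz": 10},{"dx": 0.05,"dy": 0.04,"dz": 0,"rx": 0,"ry": 0.6,"rz": 20},{"dx": 0.08,"dy": 0.06,"dz": 0,"rx": 0,"ry": 1,"rz": 30},{"dx": 0.11,"dy": 0.09,"dz": 0.02,"rx": 0,"ry": 1.4,"rz": 40},{"dx": 0.146,"dy": 0.115,"dz": 0.05,"rx": 0,"ry": 1.8,"rz": 50}], "gripper": 0.0}}

```text
time: 5.5
position: [0.6739, 0.2008, 0.1984]
tool_rot: [0.939, 0.345, 0.0, -0.003]
ft_force: [-0.5, -0.3, -0.4]
grip_width: 0.0004
```

```bash
python3 go.py .670 .201 .10 7
```

```text
t 5.5 pos [0.6739 0.2008 0.1984] psi 40.33 zax [-0.0012  0.0051 -1.    ] F [-0.5 -0.3 -0.4] w 0.0004 q6 0.99
d [-0.0031 -0.0022  0.0984] r [-0.3  -0.06 33.33]
```

Call:
{"name": "step_arm", "arguments": {"targets": [{"dx": -0.003,"dy": -0.002,"dz": 0.02,"rx": -0.3,"ry": 0,"rz": 10},{"dx": -0.003,"dy": -0.002,"dz": 0.04,"rx": -0.3,"ry": 0,"rz": 20},{"dx": -0.003,"dy": -0.002,"dz": 0.06,"rx": -0.3,"ry": 0,"rz": 30},{"dx": -0.003,"dy": -0.002,"dz": 0.08,"rx": -0.3,"ry": 0,"rz": 33.3},{"dx": -0.003,"dy": -0.002,"dz": 0.098,"rx": -0.3,"ry": 0,"rz": 33.3}]}}

```text
time: 6.12
position: [0.6706, 0.1995, 0.0993]
tool_rot: [0.998, 0.061, 0.0, 0.0]
ft_force: [-0.1, 0.2, 0.1]
grip_width: 0.0005
```

```bash
python3 go.py .670 .201 .085 7; python3 - <<'E'
from h import *
for n in ['scene']:
    c=cam(n); cv2.imwrite(f'pics/g_{n}.png',cv2.resize(c['img'][130:370,320:600],None,fx=2.5,fy=2.5)); np.savez(f'f_{n}.npz',**c)
import meas; meas.blades(c)
E
```

```text
t 6.12 pos [0.6706 0.1995 0.0993] psi 7.01 zax [ 7.e-04 -1.e-04 -1.e+00] F [-0.1  0.2  0.1] w 0.0005 q6 1.58
d [-0.0004 -0.0016  0.0143] r [ 0.01 -0.04  0.01]
blade [672.7 306.6 112.6  61.1  -2.9] zmed 0.0634
blade [682.3 202.6  87.6  43.6  18.5] zmed 0.0635
```

View pics/g_scene.png

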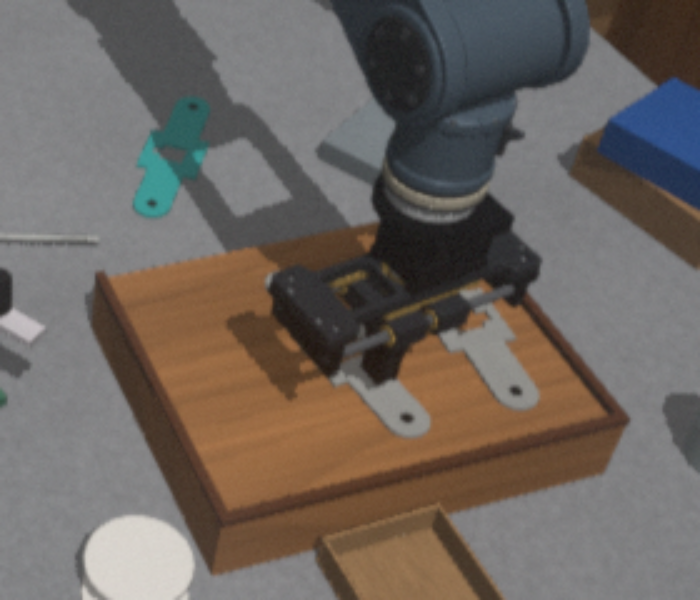

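Call:
{"name": "step_arm", "arguments": {"targets": [{"dx": 0,"dy": 0,"dz": 0.008,"rx": 0,"ry": 0,"rz": 0},{"dx": 0,"dy": 0,"dz": 0.014,"rx": 0,"ry": 0,"rz": 0},{"dx": 0,"dy": 0,"dz": 0.016,"rx": 0,"ry": 0,"rz": 0},{"dx": 0,"dy": 0,"dz": 0.0175,"rx": 0,"ry": 0,"rz": 0},{"dx": 0,"dy": 0,"dz": 0.018,"rx": 0,"ry": 0,"rz": 0}]}}

```text
time: 6.8
position: [0.6703, 0.1996, 0.0824]
tool_rot: [0.998, 0.062, 0.0, 0.0]
ft_force: [-3.2, -1.5, 14.3]
grip_width: 0.0004
```

Call:
{"name": "step_arm", "arguments": {"targets": [{"dx": -0.008,"dy": 0,"dz": 0.0012,"rx": 0,"ry": 0,"rz": 0},{"dx": -0.02,"dy": 0,"dz": 0.0012,"rx": 0,"ry": 0,"rz": 0},{"dx": -0.034,"dy": 0,"dz": 0.0012,"rx": 0,"ry": 0,"rz": 0},{"dx": -0.047,"dy": 0,"dz": 0.0012,"rx": 0,"ry": 0,"rz": 0},{"dx": -0.055,"dy": 0,"dz": 0.0012,"rx": 0,"ry": 0,"rz": 0}]}}

```text
time: 7.42
position: [0.6161, 0.1929, 0.0825]
tool_rot: [0.998, 0.062, 0.002, 0.0]
ft_force: [1.5, 0.0, 4.8]
grip_width: 0.0002
```

```bash
python3 go.py .56 .19 .082 7; python3 - <<'E'
from h import *
for n in ['scene','side']:
    c=cam(n); cv2.imwrite(f'pics/i_{n}.png',cv2.resize(c['img'][130:370,320:600] if n=='scene' else c['img'][80:260,220:480],None,fx=2.5,fy=2.5)); np.savez(f'f_{n}.npz',**c)
    import meas; meas.blades(c)
E
```

```text
t 7.42 pos [0.6161 0.1929 0.0825] psi 7.08 zax [ 3.6e-03  1.0e-04 -1.0e+00] F [1.5 0.  4.8] w 0.0002 q6 1.58
d [-0.056  -0.004   0.0003] r [ 0.02 -0.21  0.08]
blade [649.  307.8 160.2  60.9  -4.1] zmed 0.0632
blade [639.4 193.2  91.8  60.5  -4.8] zmed 0.0634
blade [549.3 185.7 128.1  60.5   7.8] zmed 0.0627
```

View pics/i_side.png

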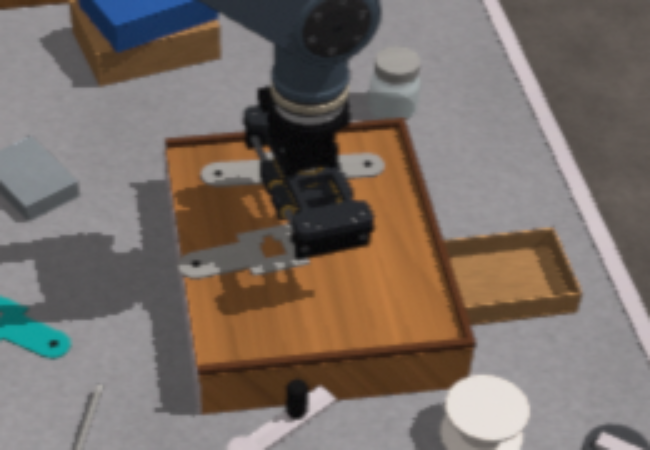

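Call:
{"name": "step_arm", "arguments": {"targets": [{"dx": -0.006,"dy": 0,"dz": 0.002,"rx": 0,"ry": -0.2,"rz": 0},{"dx": -0.018,"dy": 0,"dz": 0.002,"rx": 0,"ry": -0.2,"rz": 0},{"dx": -0.031,"dy": 0,"dz": 0.002,"rx": 0,"ry": -0.2,"rz": 0},{"dx": -0.045,"dy": 0,"dz": 0.002,"rx": 0,"ry": -0.2,"rz": 0},{"dx": -0.056,"dy": 0,"dz": 0.002,"rx": 0,"ry": -0.2,"rz": 0}]}}

```text
time: 8.15
position: [0.5615, 0.1862, 0.0824]
tool_rot: [0.998, 0.062, 0.002, 0.0]
ft_force: [1.9, 0.8, 9.0]
grip_width: 0.0006
```

Call:
{"name": "step_arm", "arguments": {"targets": [{"dx": 0,"dy": 0,"dz": 0,"rx": 0,"ry": 0,"rz": 0},{"dx": 0,"dy": 0,"dz": -0.01,"rx": 0,"ry": 0,"rz": 0},{"dx": 0,"dy": 0,"dz": -0.03,"rx": 0,"ry": 0,"rz": 0},{"dx": 0,"dy": 0,"dz": -0.06,"rx": 0,"ry": 0,"rz": 0},{"dx": 0,"dy": 0,"dz": -0.09,"rx": 0,"ry": 0,"rz": 0}]}}

```text
time: 8.78
position: [0.5606, 0.1862, 0.173]
tool_rot: [0.998, 0.062, 0.002, 0.0]
ft_force: [-0.5, 0.6, -0.2]
grip_width: 0.0004
```

```bash
python3 go.py .45 .18 .15 7; python3 - <<'E'
from h import *
import meas
for n in ['scene','side','wrist']:
    c=cam(n); np.savez(f'f_{n}.npz',**c); print(n)
    meas.blades(c); cv2.imwrite(f'pics/j_{n}.png',c['img'])
E
```

```text
t 8.78 pos [0.5606 0.1862 0.173 ] psi 7.1 zax [ 3.4e-03  1.0e-04 -1.0e+00] F [-0.5  0.6 -0.2] w 0.0004 q6 1.58
d [-0.1105 -0.0076  0.0226] r [ 0.02 -0.19  0.1 ]
scene
blade [531.  184.9 198.9  61.3   9.4] zmed 0.0635
blade [629.  309.2 200.2  60.9  -4.1] zmed 0.0632
side
blade [528.6 183.8 198.3  60.4   6.2] zmed 0.0625
wrist
blade [611.3 310.8 171.1  60.8  -4.1] zmed 0.0633
blade [571.7 191.8 111.   60.4   7.1] zmed 0.0633
blade [436.3 170.8  23.2  13.1 -60. ] zmed 0.0633
```

View pics/j_side.png

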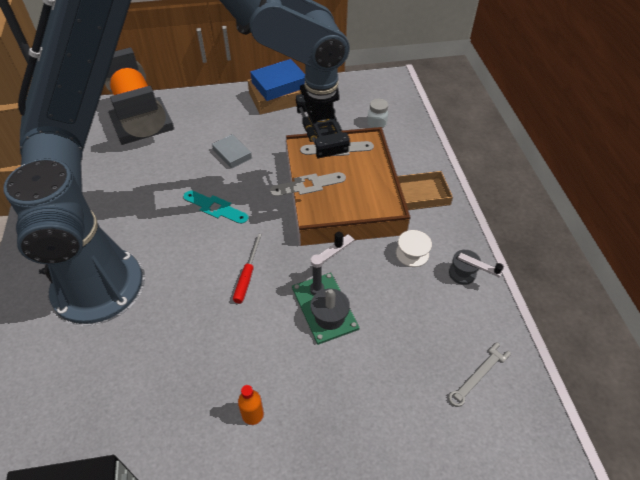

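View pics/j_wrist.png

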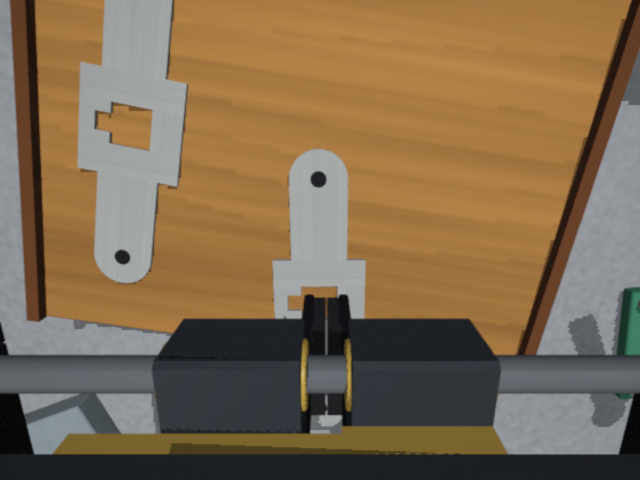

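Call:
{"name": "step_arm", "arguments": {"targets": [{"dx": 0.005,"dy": 0,"dz": 0.05,"rx": 0,"ry": 0,"rz": 0},{"dx": 0.005,"dy": 0,"dz": 0.08,"rx": 0,"ry": 0,"rz": 0},{"dx": 0.005,"dy": 0,"dz": 0.089,"rx": 0,"ry": 0,"rz": 0},{"dx": 0.005,"dy": 0,"dz": 0.0915,"rx": 0,"ry": 0,"rz": 0},{"dx": 0.005,"dy": 0,"dz": 0.0925,"rx": 0,"ry": 0,"rz": 0}]}}

```text
time: 9.55
position: [0.5675, 0.187, 0.0824]
tool_rot: [0.998, 0.062, 0.004, -0.0]
ft_force: [-3.0, -0.6, 9.9]
grip_width: 0.0002
```

Call:
{"name": "step_arm", "arguments": {"targets": [{"dx": -0.004,"dy": 0,"dz": 0.0018,"rx": 0,"ry": 0,"rz": 0},{"dx": -0.01,"dy": 0,"dz": 0.0018,"rx": 0,"ry": 0,"rz": 0},{"dx": -0.015,"dy": 0,"dz": 0.0018,"rx": 0,"ry": 0,"rz": 0},{"dx": -0.018,"dy": 0,"dz": 0.0018,"rx": 0,"ry": 0,"rz": 0},{"dx": -0.018,"dy": 0,"dz": 0,"rx": 0,"ry": 0,"rz": 0}]}}

```text
time: 10.18
position: [0.5499, 0.1849, 0.083]
tool_rot: [0.998, 0.062, 0.004, -0.0]
ft_force: [0.4, 0.2, -0.0]
grip_width: 0.0003
```

Call:
{"name": "step_arm", "arguments": {"targets": [{"dx": 0,"dy": 0,"dz": -0.01,"rx": 0,"ry": 0,"rz": 0},{"dx": 0,"dy": 0,"dz": -0.04,"rx": 0,"ry": 0,"rz": 0},{"dx": -0.03,"dy": 0,"dz": -0.08,"rx": 0,"ry": 0,"rz": 0},{"dx": -0.07,"dy": 0,"dz": -0.09,"rx": 0,"ry": 0,"rz": 0},{"dx": -0.1,"dy": 0,"dz": -0.09,"rx": 0,"ry": 0,"rz": 0}], "gripper": 0.8}}

```text
time: 10.8
position: [0.4487, 0.1724, 0.1735]
tool_rot: [0.998, 0.062, 0.005, -0.0]
ft_force: [0.8, -0.0, -0.1]
grip_width: 0.0426
```

```bash
python3 go.py .444 .175 .15 7; python3 - <<'E'
from h import *
import meas
for n in ['scene','side','wrist']:
    c=cam(n); np.savez(f'f_{n}.npz',**c); print(n)
    meas.blades(c); cv2.imwrite(f'pics/k_{n}.png',c['img'])
E
```

```text
t 10.8 pos [0.4487 0.1724 0.1735] psi 7.12 zax [ 1.010e-02  9.000e-04 -9.999e-01] F [ 0.8 -0.  -0.1] w 0.0426 q6 1.58
d [-0.0046 -0.0032  0.0235] r [ 0.02 -0.58  0.12]
scene
blade [516.4 184.1 201.2  61.9   5.7] zmed 0.0633
blade [629.  309.2 200.2  60.9  -4.1] zmed 0.0633
side
blade [626.  306.9 199.4  60.1  -2.4] zmed 0.0624
blade [514.6 182.4 197.3  60.7   6.2] zmed 0.0624
wrist
blade [550.  315.3  47.9  36.4  -3.8] zmed 0.0633
blade [500.4 183.2 171.6  60.5   7. ] zmed 0.0633
```

View pics/k_wrist.png

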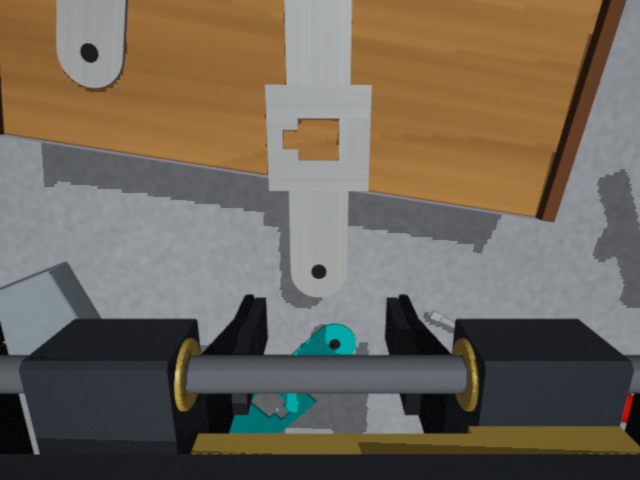

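View pics/k_side.png

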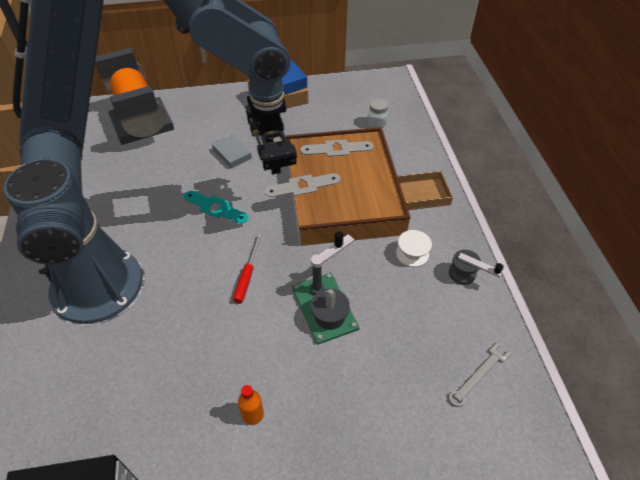

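```bash
python3 go.py .451 .1754 .072 7
```

```text
t 10.95 pos [0.4487 0.1724 0.1726] psi 7.13 zax [ 8.e-03  6.e-04 -1.e+00] F [ 1.2 -0.1 -0.2] w 0.0545 q6 1.58
d [ 0.0019 -0.0027  0.1006] r [ 0.02 -0.46  0.13]
```

Call:
{"name": "step_arm", "arguments": {"targets": [{"dx": 0.002,"dy": -0.0027,"dz": 0,"rx": 0,"ry": -0.46,"rz": 0},{"dx": 0.002,"dy": -0.0027,"dz": 0.02,"rx": 0,"ry": -0.46,"rz": 0},{"dx": 0.002,"dy": -0.0027,"dz": 0.05,"rx": 0,"ry": -0.46,"rz": 0},{"dx": 0.002,"dy": -0.0027,"dz": 0.08,"rx": 0,"ry": -0.46,"rz": 0},{"dx": 0.002,"dy": -0.0027,"dz": 0.1,"rx": 0,"ry": -0.46,"rz": 0}], "gripper": 0.9}}

```text
time: 11.58
position: [0.4528, 0.1757, 0.0709]
tool_rot: [0.998, 0.062, 0.0, 0.0]
ft_force: [0.1, 0.6, -0.4]
grip_width: 0.0785
```

```bash
python3 go.py .451 .1754 .072 7;python3 - <<'E'
from h import *
for n in ['wrist','side']:
    c=cam(n); cv2.imwrite(f'pics/l_{n}.png',c['img'])
E
```

```text
t 11.57 pos [0.4528 0.1757 0.0709] psi 7.11 zax [ 2.e-04 -3.e-04 -1.e+00] F [ 0.1  0.6 -0.4] w 0.0785 q6 1.59
d [-0.0018  0.     -0.0011] r [ 0.02 -0.01  0.11]
```

View pics/l_wrist.png

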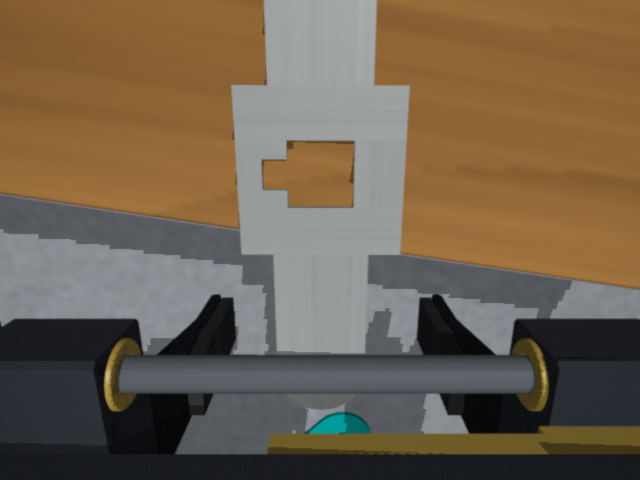

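Call:
{"name": "step_arm", "arguments": {"targets": [{"dx": -0.002,"dy": 0,"dz": 0,"rx": 0,"ry": 0,"rz": 0},{"dx": -0.002,"dy": 0,"dz": 0,"rx": 0,"ry": 0,"rz": 0},{"dx": -0.002,"dy": 0,"dz": 0,"rx": 0,"ry": 0,"rz": 0},{"dx": -0.002,"dy": 0,"dz": 0,"rx": 0,"ry": 0,"rz": 0},{"dx": -0.002,"dy": 0,"dz": 0,"rx": 0,"ry": 0,"rz": 0}], "gripper": 0.3, "force": 45}}

```text
time: 12.3
position: [0.4498, 0.1752, 0.0707]
tool_rot: [0.998, 0.062, -0.001, 0.0]
ft_force: [-0.7, 1.2, -0.1]
grip_width: 0.0362
```

Call:
{"name": "step_arm", "arguments": {"targets": [{"dx": 0,"dy": 0,"dz": 0,"rx": 0,"ry": 0,"rz": 0},{"dx": 0,"dy": 0,"dz": 0,"rx": 0,"ry": 0,"rz": 0},{"dx": 0,"dy": 0,"dz": -0.005,"rx": 0,"ry": 0,"rz": 0},{"dx": 0,"dy": 0,"dz": -0.015,"rx": 0,"ry": 0,"rz": 0},{"dx": 0,"dy": 0,"dz": -0.03,"rx": 0,"ry": 0,"rz": 0}]}}

```text
time: 12.92
position: [0.4495, 0.1752, 0.1012]
tool_rot: [0.998, 0.062, -0.002, 0.0]
ft_force: [-0.2, -0.6, -1.1]
grip_width: 0.0342
```

```bash
python3 go.py .451 .1754 .18 7;python3 - <<'E'
from h import *
for n in ['wrist','side']:
    c=cam(n); cv2.imwrite(f'pics/m_{n}.png',c['img'])
E
```

```text
t 12.93 pos [0.4495 0.1752 0.1012] psi 7.11 zax [-3.5e-03 -8.0e-04 -1.0e+00] F [-0.2 -0.6 -1.1] w 0.0342 q6 1.59
d [ 0.0012  0.     -0.0788] r [0.02 0.21 0.11]
```

View pics/m_wrist.png

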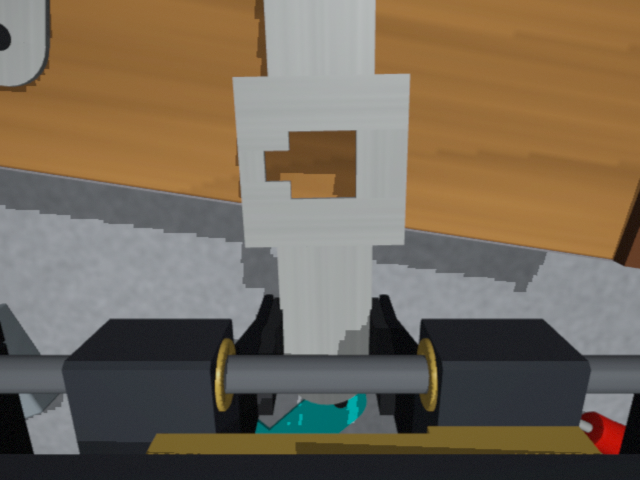

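View pics/m_side.png

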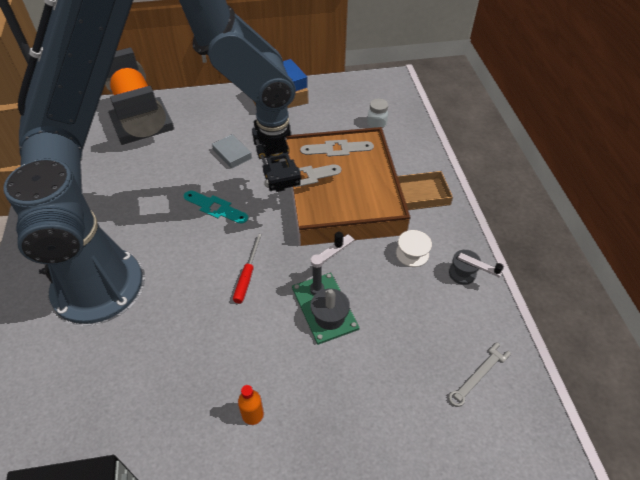

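```bash
cat > hole.py <<'E'
from h import *
def blade_in_tool(c,o,verbose=True):
    W=world(c); R=Rn.from_quat(o['tool_rot']).as_matrix(); T=(W-o['position'])@R
    hsv=cv2.cvtColor(c['img'],cv2.COLOR_BGR2HSV)
    m=((hsv[...,1]<60)&(hsv[...,2]>90)&(T[...,2]>-.02)&(T[...,2]<.03)&(T[...,0]>.0)&(T[...,0]<.2)&(abs(T[...,1])<.06)).astype(np.uint8)
    P=T[m>0]; A=np.c_[P[:,:2],np.ones(len(P))]; k,*_=np.linalg.lstsq(A,P[:,2],rcond=None)
    cs,hi=cv2.findContours(m,cv2.RETR_CCOMP,cv2.CHAIN_APPROX_NONE)
    best=None
    for cc,h in zip(cs,hi[0]):
        if h[3]>=0 and (best is None or len(cc)>len(best)): best=cc
    n=np.array([-k[0],-k[1],1.]); 
    def cast(u,v):
        oo,d=ray(c,u,v); oo=R.T@(oo-o['position']); d=R.T@d
        s=(k[2]-n@oo)/(n@d); return oo+s*d
    Q=np.array([cast(u,v) for u,v in best[:,0,:]])
    r=cv2.minAreaRect((Q[:,:2]*1000).astype(np.float32)); (cx,cy),(w,h),a=r
    # long axis is across the blade
    if w>h: ang=a
    else: ang=a+90
    ang=(ang+90)%180-90   # direction of long axis near ±90 or 0
    L=np.array([np.cos(np.radians(ang)),np.sin(np.radians(ang))])
    if L[1]<0: L=-L       # tool +y is blade +y.. decide below
    # slot side: narrower half
    ctr=np.array([cx,cy])
    if verbose: print('tilt deg (x,y)',np.degrees(np.arctan(k[:2])).round(2),'z0',k[2].round(4),'rect',np.round([cx,cy,w,h,a],1),'npts',len(P))
    # slot towards tool -y (world +y)
    hc=ctr+4.5*L
    print('hole centre tool mm',hc.round(1),'blade yaw in tool', (np.degrees(np.arctan2(L[1],L[0]))-90).round(2))
    hz=k[0]*hc[0]/1e3+k[1]*hc[1]/1e3+k[2]
    X=R@np.array([hc[0]/1e3,hc[1]/1e3,hz])+o['position']; print('hole world (top surf)',X.round(4)); return X
if __name__=='__main__':
    o=telemetry.get_obs(); c=cam('wrist'); blade_in_tool(c,o)
E
python3 hole.py
```

```text
tilt deg (x,y) [1.19 0.11] z0 0.0074 rect [65.3 -5.1 33.  24.4 88.8] npts 39317
hole centre tool mm [65.4 -0.6] blade yaw in tool -1.16
hole world (top surf) [0.5157 0.1842 0.0936]
```

```bash
python3 go.py .463 -.195 .20 14.3
```

```text
t 13.07 pos [0.4505 0.1754 0.1017] psi 7.12 zax [-2.e-04 -3.e-04 -1.e+00] F [ 0.3  0.5 -1.6] w 0.0343 q6 1.59
d [-0.0335  0.3691 -0.0982] r [ 0.02  0.02 -7.18]
```

Call:
{"name": "step_arm", "arguments": {"targets": [{"dx": 0,"dy": 0,"dz": -0.03,"rx": 0,"ry": 0,"rz": 0},{"dx": 0,"dy": 0,"dz": -0.07,"rx": 0,"ry": 0,"rz": 0},{"dx": -0.003,"dy": 0.03,"dz": -0.098,"rx": 0,"ry": 0,"rz": -1},{"dx": -0.006,"dy": 0.07,"dz": -0.098,"rx": 0,"ry": 0,"rz": -2},{"dx": -0.01,"dy": 0.115,"dz": -0.098,"rx": 0,"ry": 0,"rz": -3}]}}

```text
time: 13.7
position: [0.4548, 0.0593, 0.2]
tool_rot: [0.996, 0.089, 0.0, 0.0]
ft_force: [0.2, -0.4, -0.4]
grip_width: 0.0345
```

```bash
python3 go.py .463 -.195 .20 14.3
```

```text
t 13.7 pos [0.4548 0.0593 0.2   ] psi 10.23 zax [ 7.e-04 -5.e-04 -1.e+00] F [ 0.2 -0.4 -0.4] w 0.0345 q6 1.28
d [-3.710e-02  2.517e-01  1.000e-04] r [ 0.03 -0.03 -4.07]
```

Call:
{"name": "step_arm", "arguments": {"targets": [{"dx": -0.006,"dy": 0.05,"dz": 0,"rx": 0,"ry": 0,"rz": -0.8},{"dx": -0.014,"dy": 0.105,"dz": 0,"rx": 0,"ry": 0,"rz": -1.6},{"dx": -0.022,"dy": 0.16,"dz": 0,"rx": 0,"ry": 0,"rz": -2.4},{"dx": -0.03,"dy": 0.21,"dz": 0,"rx": 0,"ry": 0,"rz": -3.3},{"dx": -0.037,"dy": 0.252,"dz": 0,"rx": 0,"ry": 0,"rz": -4.1}]}}

```text
time: 14.32
position: [0.4627, -0.1973, 0.1997]
tool_rot: [0.992, 0.124, 0.0, 0.0]
ft_force: [0.5, -0.3, -1.2]
grip_width: 0.0344
```

```bash
python3 go.py .463 -.195 .16 14.3; python3 hole.py; python3 - <<'E'
from h import *
for n in ['wrist','side','scene']:
    c=cam(n); cv2.imwrite(f'pics/n_{n}.png',c['img'])
E
```

```text
t 14.32 pos [ 0.4627 -0.1973  0.1997] psi 14.3 zax [ 2.e-04 -3.e-04 -1.e+00] F [ 0.5 -0.3 -1.2] w 0.0344 q6 0.7
d [ 0.0009 -0.0021  0.0397] r [ 0.02 -0.01 -0.  ]
tilt deg (x,y) [1.13 0.08] z0 0.0075 rect [65.1 -5.  33.4 24.2 88.6] npts 39274
hole centre tool mm [65.2 -0.5] blade yaw in tool -1.39
hole world (top surf) [ 0.5258 -0.1806  0.191 ]
```

View pics/n_wrist.png

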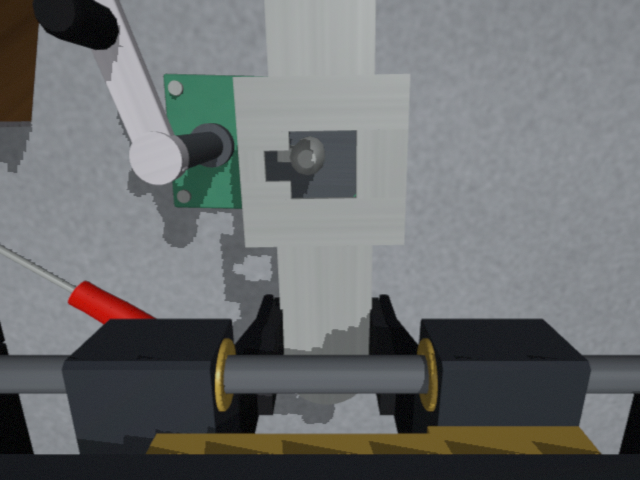

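View pics/n_scene.png

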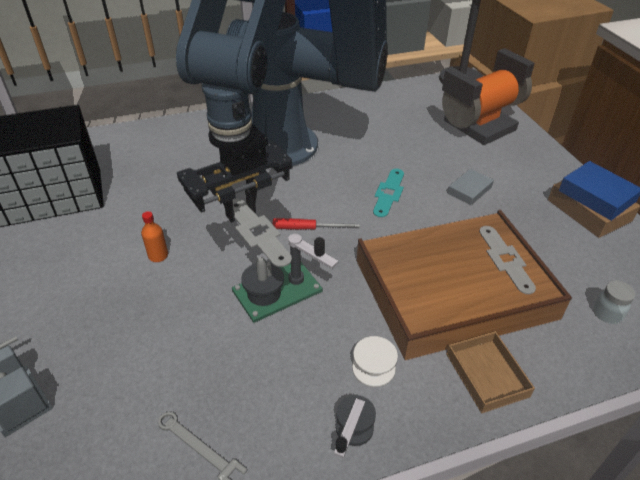

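```bash
python3 - <<'E'
from h import *
im=cv2.imread('pics/n_wrist.png'); cv2.imwrite('pics/n_z.png',cv2.resize(im[115:215,245:375],None,fx=6,fy=6,interpolation=cv2.INTER_CUBIC))
c=cam('wrist'); W=world(c)
sub=W[125:200,285:360]; 
for lo,hi in [(.055,.064),(.064,.085),(.085,.098),(.098,.11),(.109,.116)]:
    m=(sub[...,2]>lo)&(sub[...,2]<hi); P=sub[m]
    if len(P): v,u=np.where(m); print(lo,len(P),P.mean(0).round(4),P.min(0).round(4),P.max(0).round(4),'px',(u.mean()+285).round(1),(v.mean()+125).round(1),P[:,2].max())
E
```

```text
0.055 3248 [ 0.5101 -0.1813  0.0603] [ 0.4849 -0.2069  0.0579] [ 0.5382 -0.1541  0.0634] px 322.3 166.5 0.06341740566268246
0.064 68 [ 0.5254 -0.1721  0.0742] [ 0.5201 -0.1859  0.0643] [ 0.5299 -0.1605  0.0844] px 313.7 141.5 0.08436003541055995
0.085 220 [ 0.5186 -0.1665  0.0904] [ 0.5126 -0.1855  0.0857] [ 0.5299 -0.1606  0.0976] px 301.1 152.2 0.09756125761339238
0.098 592 [ 0.5212 -0.1786  0.1057] [ 0.5105 -0.1884  0.098 ] [ 0.5299 -0.169   0.11  ] px 321.6 155.2 0.10997705285414511
0.109 452 [ 0.5204 -0.1787  0.1116] [ 0.5137 -0.1851  0.109 ] [ 0.5269 -0.1718  0.1142] px 321.3 157.7 0.11419224138478813
```

View pics/n_z.png

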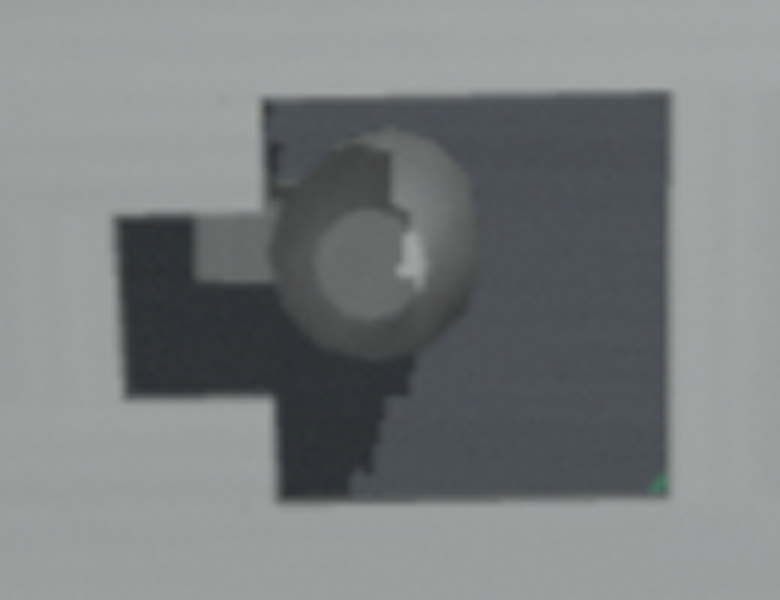

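```bash
cat > spin.py <<'E'
from h import *
from hole import blade_in_tool
o=telemetry.get_obs(); c=cam('wrist'); o2=telemetry.get_obs()
print(o['position'].round(4),o2['position'].round(4),-c['R'].T@c['t'])
X=blade_in_tool(c,o)
W=world(c); m=(np.abs(W[...,0]-.523)<.03)&(np.abs(W[...,1]+.18)<.03)&(W[...,2]>.109)&(W[...,2]<.1155)
v,u=np.where(m); cn=np.argwhere(m)[:,::-1].astype(np.float32)
(x,y),r=cv2.minEnclosingCircle(cn); S=onz(c,x,y,.112); print('spindle px',x,y,r,'world',S.round(4),'n',m.sum(),'depthmean',W[m].mean(0).round(4))
R=Rn.from_quat(o['tool_rot']).as_matrix(); print('shift in tool mm',((R.T@(S-X))*1000).round(1))
cv2.imwrite('pics/s_%05d.png'%int(o['time']*100),c['img'])
E
python3 spin.py
```

```text
[ 0.4622 -0.1945  0.1995] [ 0.4623 -0.1939  0.1996] [ 0.54148923 -0.1752317   0.3429202 ]
tilt deg (x,y) [1.14 0.09] z0 0.0074 rect [65.2 -5.2 33.1 24.7 88.8] npts 39280
hole centre tool mm [65.3 -0.7] blade yaw in tool -1.16
hole world (top surf) [ 0.5253 -0.1777  0.1907]
spindle px 323.4852294921875 157.7266082763672 12.550082206726074 world [ 0.5205 -0.1787  0.112 ] n 454 depthmean [ 0.5204 -0.1787  0.1115]
shift in tool mm [-4.8 -0.1 78.8]
```

Call:
{"name": "step_arm", "arguments": {"targets": [{"dx": -0.001,"dy": 0,"dz": 0.015,"rx": 0,"ry": 0.4,"rz": 0},{"dx": -0.002,"dy": 0,"dz": 0.03,"rx": 0,"ry": 0.8,"rz": 0},{"dx": -0.003,"dy": 0,"dz": 0.045,"rx": 0,"ry": 1.1,"rz": 0},{"dx": -0.003,"dy": 0,"dz": 0.06,"rx": 0,"ry": 1.1,"rz": 0},{"dx": -0.003,"dy": 0,"dz": 0.064,"rx": 0,"ry": 1.1,"rz": 0}]}}

```text
time: 15.25
position: [0.4586, -0.1927, 0.1349]
tool_rot: [0.992, 0.126, 0.008, -0.003]
ft_force: [-0.6, 0.0, -0.4]
grip_width: 0.0343
```

```bash
python3 -c "
from h import *
[cam('wrist') for _ in range(4)]"; python3 spin.py; python3 - <<'E'
from h import *
for n in ['side','scene']:
    c=cam(n); im=c['img']; im=im[230:350,260:400] if n=='side' else im[190:320,190:350]
    cv2.imwrite(f'pics/o_{n}.png',cv2.resize(im,None,fx=4,fy=4,interpolation=cv2.INTER_CUBIC))
E
ls pics|grep s_
```

```text
[ 0.4597 -0.1943  0.1361] [ 0.4597 -0.1945  0.1362] [ 0.53609914 -0.17544766  0.28104459]
tilt deg (x,y) [1.07 0.1 ] z0 0.0078 rect [65.  -5.4 33.5 24.5 88.7] npts 39922
hole centre tool mm [65.1 -0.9] blade yaw in tool -1.33
hole world (top surf) [ 0.5226 -0.1772  0.1283]
spindle px 324.7444763183594 166.96408081054688 17.25566864013672 world [ 0.5206 -0.1786  0.112 ] n 818 depthmean [ 0.5205 -0.1787  0.1116]
shift in tool mm [-2.6  0.9 16.3]
s_01457.png
s_01545.png
```

View pics/o_scene.png

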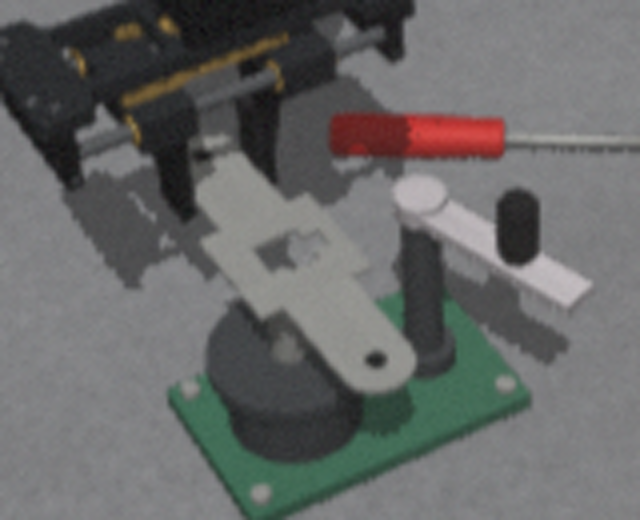

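View pics/o_side.png

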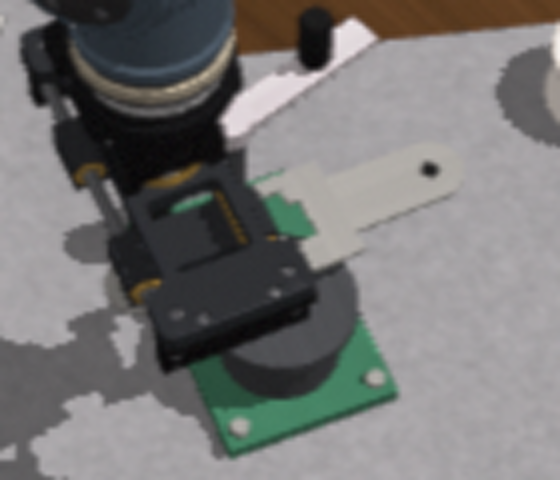

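View pics/s_01545.png

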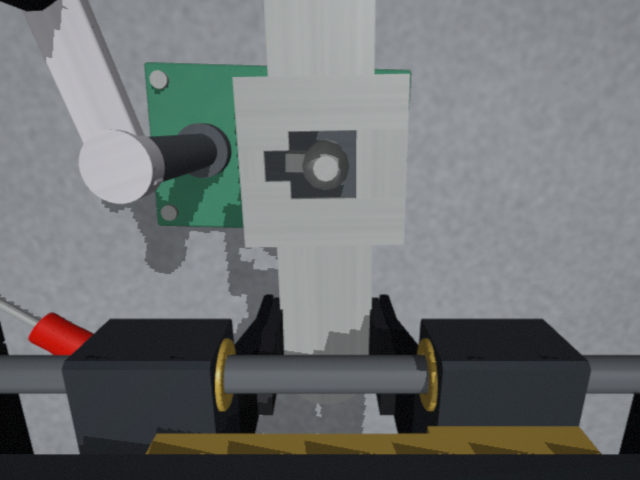

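Call:
{"name": "step_arm", "arguments": {"targets": [{"dx": -0.0023,"dy": 0.0009,"dz": 0,"rx": 0,"ry": 0,"rz": 0},{"dx": -0.0024,"dy": 0.0009,"dz": 0.006,"rx": 0,"ry": 0,"rz": 0},{"dx": -0.0025,"dy": 0.0009,"dz": 0.012,"rx": 0,"ry": 0,"rz": 0},{"dx": -0.0027,"dy": 0.0009,"dz": 0.018,"rx": 0,"ry": 0,"rz": 0},{"dx": -0.0027,"dy": 0.0009,"dz": 0.018,"rx": 0,"ry": 0,"rz": 0}]}}

```text
time: 16.23
position: [0.4572, -0.1959, 0.1174]
tool_rot: [0.992, 0.125, 0.009, -0.002]
ft_force: [0.2, 0.9, -1.4]
grip_width: 0.0343
```

```bash
python3 spin.py; ls pics|grep s_
```

```text
[ 0.4572 -0.1959  0.1174] [ 0.4574 -0.196   0.1177] [ 0.53378932 -0.17723141  0.26229788]
tilt deg (x,y) [ 1.13 -0.52] z0 0.0076 rect [65.  -5.2 33.2 24.5 88.9] npts 41117
hole centre tool mm [65.1 -0.7] blade yaw in tool -1.07
hole world (top surf) [ 0.5202 -0.1789  0.1097]
spindle px 326.5 145.5 115.59638214111328 world [ 0.5272 -0.1787  0.112 ] n 20723 depthmean [ 0.5245 -0.1792  0.1101]
shift in tool mm [ 6.8  1.5 -2.2]
s_01457.png
s_01545.png
s_01622.png
```

Call:
{"name": "step_arm", "arguments": {"targets": [{"dx": 0.0003,"dy": -0.0003,"dz": 0.006,"rx": 0,"ry": 0,"rz": 0},{"dx": 0.0002,"dy": -0.0003,"dz": 0.012,"rx": 0,"ry": 0,"rz": 0},{"dx": 0.0,"dy": -0.0003,"dz": 0.018,"rx": 0,"ry": 0,"rz": 0},{"dx": 0,"dy": -0.0003,"dz": 0.024,"rx": 0,"ry": 0,"rz": 0},{"dx": -0.0001,"dy": -0.0003,"dz": 0.029,"rx": 0,"ry": 0,"rz": 0}]}}

```text
time: 16.9
position: [0.4577, -0.1955, 0.0882]
tool_rot: [0.992, 0.125, 0.009, -0.002]
ft_force: [-0.2, -0.6, -1.4]
grip_width: 0.0343
```

```bash
python3 spin.py|grep -v spindle; python3 go.py .457 -.196 .1174 14.3; ls pics|grep s_|tail -1
```

```text
[ 0.4577 -0.1955  0.0882] [ 0.4574 -0.1954  0.0878] [ 0.53424535 -0.17686053  0.23314265]
tilt deg (x,y) [0.98 3.15] z0 0.0079 rect [63.8 -5.  33.5 26.8 89. ] npts 43040
hole centre tool mm [63.9 -0.5] blade yaw in tool -1.01
hole world (top surf) [ 0.5196 -0.1791  0.0804]
shift in tool mm [  1.9  -0.2 -31.6]
t 16.95 pos [ 0.4574 -0.1954  0.0878] psi 14.37 zax [ 0.0166  0.0065 -0.9998] F [ 0.3 -0.  -1.1] w 0.0344 q6 0.66
d [-0.      0.0005 -0.0296] r [-0.13 -1.01  0.07]
s_01689.png
```

Call:
{"name": "step_arm", "arguments": {"targets": [{"dx": 0,"dy": 0,"dz": 0.005,"rx": 0,"ry": 0,"rz": 0},{"dx": 0,"dy": 0,"dz": 0.01,"rx": 0,"ry": 0,"rz": 0},{"dx": 0,"dy": 0,"dz": 0.0145,"rx": 0,"ry": 0,"rz": 0},{"dx": 0,"dy": 0,"dz": 0.0145,"rx": 0,"ry": 0,"rz": 0},{"dx": 0,"dy": 0,"dz": 0.0145,"rx": 0,"ry": 0,"rz": 0}]}}

```text
time: 17.58
position: [0.4577, -0.1953, 0.0733]
tool_rot: [0.992, 0.125, 0.009, -0.002]
ft_force: [-0.1, -0.3, -0.1]
grip_width: 0.0345
```

```bash
python3 spin.py|grep -v spindle; python3 go.py .457 -.196 .1174 14.3; ls pics|grep s_|tail -1
```

```text
[ 0.4577 -0.1953  0.0733] [ 0.4577 -0.1953  0.0734] [ 0.53437024 -0.17670999  0.21819035]
tilt deg (x,y) [1.18 1.39] z0 0.0077 rect [61.9 -0.9 26.8 30.4 88.4] npts 45890
hole centre tool mm [57.4 -0.8] blade yaw in tool 88.44
hole world (top surf) [ 0.5133 -0.1803  0.0654]
shift in tool mm [  8.6   0.3 -46.4]
t 17.62 pos [ 0.4577 -0.1953  0.0734] psi 14.37 zax [ 0.0168  0.0064 -0.9998] F [-0.1 -0.5 -1.1] w 0.0344 q6 0.66
d [-0.0001  0.0004 -0.044 ] r [-0.12 -1.02  0.07]
s_01757.png
```

Call:
{"name": "step_arm", "arguments": {"targets": [{"dx": 0,"dy": 0,"dz": 0,"rx": 0,"ry": 0,"rz": 0},{"dx": 0,"dy": 0,"dz": 0,"rx": 0,"ry": 0,"rz": 0},{"dx": 0,"dy": 0,"dz": 0,"rx": 0,"ry": 0,"rz": 0},{"dx": 0,"dy": 0,"dz": 0,"rx": 0,"ry": 0,"rz": 0},{"dx": 0,"dy": 0,"dz": 0,"rx": 0,"ry": 0,"rz": 0}], "gripper": 0.8}}

```text
time: 18.25
position: [0.4578, -0.1954, 0.0734]
tool_rot: [0.992, 0.125, 0.009, -0.002]
ft_force: [-1.0, -0.2, -0.1]
grip_width: 0.068
```

Call:
{"name": "step_arm", "arguments": {"targets": [{"dx": 0,"dy": 0,"dz": -0.02,"rx": 0,"ry": -0.3,"rz": 0},{"dx": 0,"dy": 0,"dz": -0.05,"rx": 0,"ry": -0.6,"rz": 0},{"dx": 0,"dy": 0,"dz": -0.09,"rx": 0,"ry": -1,"rz": 0},{"dx": 0,"dy": 0,"dz": -0.12,"rx": 0,"ry": -1,"rz": 0},{"dx": 0,"dy": -0.03,"dz": -0.13,"rx": 0,"ry": -1,"rz": 0}]}}

```text
time: 18.88
position: [0.4502, -0.1692, 0.2057]
tool_rot: [0.992, 0.124, 0.003, 0.001]
ft_force: [0.7, 0.6, -0.3]
grip_width: 0.0693
```

```bash
python3 - <<'E'
from h import *
import meas
for n in ['scene','side','wrist']:
    c=cam(n); np.savez(f'f_{n}.npz',**c); print(n)
    meas.blades(c); meas.blades(c,box=(.38,.66,-.28,0.)); cv2.imwrite(f'pics/p_{n}.png',c['img'])
E
```

```text
scene
blade [629.  309.2 200.2  60.9  -4.1] zmed 0.0632
blade [ 521.5 -174.3  200.9   70.9   15. ] zmed 0.0638
side
blade [647.3 303.2 155.2  60.7  -9.3] zmed 0.0624
blade [ 521.3 -178.   199.2   68.1   14.5] zmed 0.0629
wrist
blade [ 511.6 -181.5  180.8   61.4   15.2] zmed 0.0632
```

View pics/p_wrist.png

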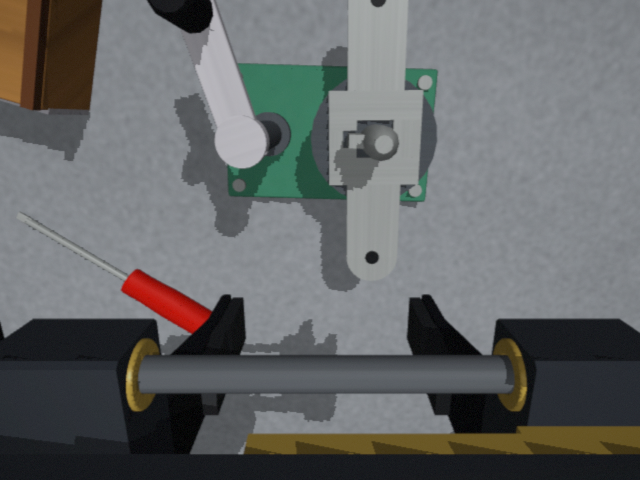

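View pics/p_scene.png

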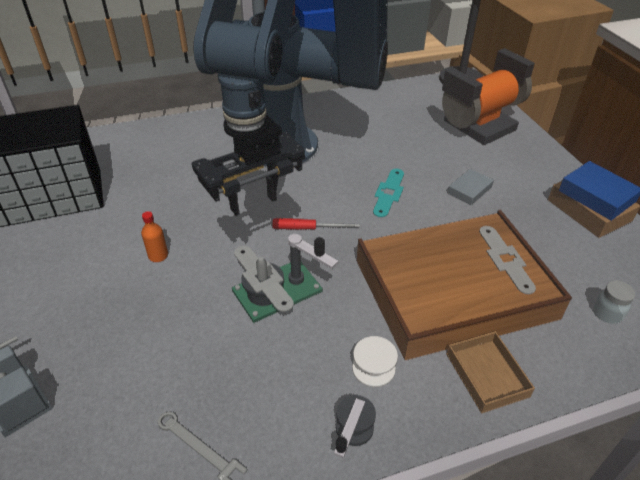

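```bash
python3 go.py .672 .305 .2 -4
```

```text
t 19.02 pos [ 0.4477 -0.1662  0.204 ] psi 14.46 zax [ 3.0e-04  1.6e-03 -1.0e+00] F [ 0.1 -0.2  0. ] w 0.0698 q6 0.73
d [ 0.3349 -0.4002  0.0048] r [-0.09 -0.03 18.46]
```

Call:
{"name": "step_arm", "arguments": {"targets": [{"dx": 0.03,"dy": -0.03,"dz": -0.01,"rx": 0,"ry": 0,"rz": 2},{"dx": 0.065,"dy": -0.075,"dz": -0.01,"rx": 0,"ry": 0,"rz": 4},{"dx": 0.1,"dy": -0.12,"dz": -0.01,"rx": 0,"ry": 0,"rz": 6},{"dx": 0.135,"dy": -0.16,"dz": -0.01,"rx": 0,"ry": 0,"rz": 8},{"dx": 0.17,"dy": -0.2,"dz": -0.01,"rx": 0,"ry": 0,"rz": 10}], "gripper": 0}}

```text
time: 19.65
position: [0.5635, 0.0709, 0.2135]
tool_rot: [0.999, 0.038, 0.0, -0.001]
ft_force: [-0.1, 0.4, 0.8]
grip_width: 0.0274
```

```bash
python3 go.py .672 .305 .15 -4
```

```text
t 19.65 pos [0.5635 0.0709 0.2135] psi 4.39 zax [ 1.0e-04  1.1e-03 -1.0e+00] F [-0.1  0.4  0.8] w 0.0274 q6 1.42
d [ 0.1261 -0.225   0.0638] r [-0.06 -0.    8.39]
```

Call:
{"name": "step_arm", "arguments": {"targets": [{"dx": 0.03,"dy": -0.05,"dz": 0,"rx": 0,"ry": 0,"rz": 2},{"dx": 0.06,"dy": -0.1,"dz": 0,"rx": 0,"ry": 0,"rz": 4},{"dx": 0.09,"dy": -0.155,"dz": 0.02,"rx": 0,"ry": 0,"rz": 6},{"dx": 0.115,"dy": -0.2,"dz": 0.04,"rx": 0,"ry": 0,"rz": 8},{"dx": 0.126,"dy": -0.225,"dz": 0.06,"rx": 0,"ry": 0,"rz": 8.4}]}}

```text
time: 20.27
position: [0.6731, 0.3073, 0.1513]
tool_rot: [0.999, -0.034, 0.0, -0.001]
ft_force: [0.7, -0.3, -0.3]
grip_width: 0.0001
```

```bash
python3 - <<'E'
from h import *
import meas
for n in ['scene','side','wrist']:
    c=cam(n); print(n); meas.blades(c);cv2.imwrite(f'pics/q_{n}.png',c['img'])
E
python3 go.py .672 .305 .085 -4
```

```text
scene
blade [668.7 306.4 120.7  60.9  -4.1] zmed 0.0632
side
blade [627.2 306.5 195.9  60.7  -9.3] zmed 0.0623
wrist
blade [680.8 306.   89.7  60.2  -3.8] zmed 0.0633
blade [559.1 314.3  20.8  14.8  88.7] zmed 0.0635
t 20.43 pos [0.671  0.3053 0.1504] psi -3.9 zax [-4.3e-03 -7.0e-04 -1.0e+00] F [ 0.7  0.  -0.8] w 0.0006 q6 1.91
d [0.0013 0.0002 0.0654] r [0.06 0.24 0.1 ]
```

View pics/q_scene.png

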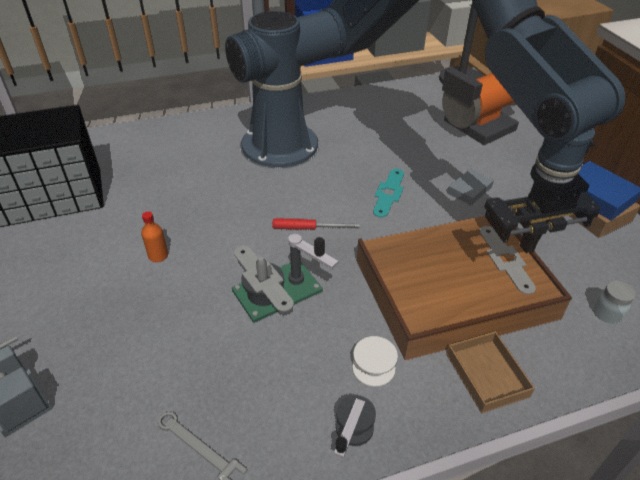

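View pics/q_wrist.png

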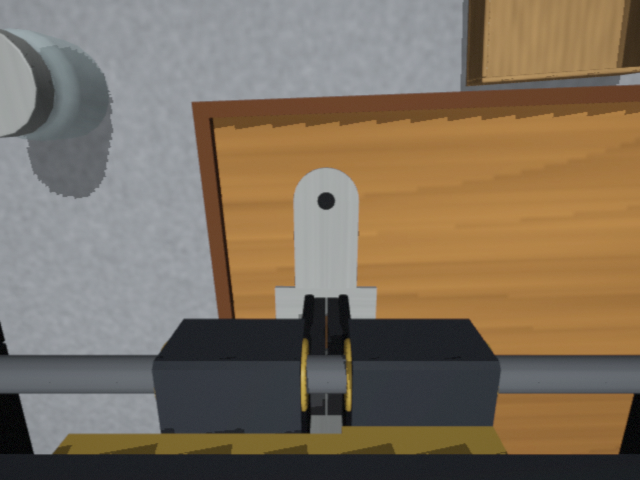

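Call:
{"name": "step_arm", "arguments": {"targets": [{"dx": 0.001,"dy": 0,"dz": 0.03,"rx": 0,"ry": 0.2,"rz": 0},{"dx": 0.001,"dy": 0,"dz": 0.055,"rx": 0,"ry": 0.2,"rz": 0},{"dx": 0.001,"dy": 0,"dz": 0.0655,"rx": 0,"ry": 0.2,"rz": 0},{"dx": 0.001,"dy": 0,"dz": 0.068,"rx": 0,"ry": 0.2,"rz": 0},{"dx": 0.001,"dy": 0,"dz": 0.0692,"rx": 0,"ry": 0.2,"rz": 0}]}}

```text
time: 21.05
position: [0.6727, 0.3049, 0.0825]
tool_rot: [0.999, -0.034, 0.001, 0.0]
ft_force: [0.0, 0.4, 1.4]
grip_width: 0.0002
```

Call:
{"name": "step_arm", "arguments": {"targets": [{"dx": 0,"dy": 0,"dz": 0.0015,"rx": 0,"ry": 0,"rz": 0},{"dx": 0,"dy": 0,"dz": 0.002,"rx": 0,"ry": 0,"rz": 0},{"dx": -0.006,"dy": 0,"dz": 0.002,"rx": 0,"ry": 0,"rz": 0},{"dx": -0.016,"dy": 0,"dz": 0.002,"rx": 0,"ry": 0,"rz": 0},{"dx": -0.028,"dy": 0,"dz": 0.002,"rx": 0,"ry": 0,"rz": 0}]}}

```text
time: 21.68
position: [0.6465, 0.3074, 0.0825]
tool_rot: [0.999, -0.034, 0.004, -0.001]
ft_force: [2.7, -0.1, 5.4]
grip_width: 0.0004
```

Call:
{"name": "step_arm", "arguments": {"targets": [{"dx": -0.012,"dy": 0,"dz": 0.0018,"rx": 0,"ry": 0,"rz": 0},{"dx": -0.024,"dy": 0,"dz": 0.0018,"rx": 0,"ry": 0,"rz": 0},{"dx": -0.036,"dy": 0,"dz": 0.0018,"rx": 0,"ry": 0,"rz": 0},{"dx": -0.044,"dy": 0,"dz": 0.0018,"rx": 0,"ry": 0,"rz": 0},{"dx": -0.048,"dy": 0,"dz": 0.0018,"rx": 0,"ry": 0,"rz": 0}]}}

```text
time: 22.3
position: [0.6002, 0.3115, 0.0825]
tool_rot: [0.999, -0.034, 0.006, -0.002]
ft_force: [2.9, -0.2, 6.4]
grip_width: 0.0005
```

```bash
python3 - <<'E'
from h import *
import meas
for n in ['scene','side']:
    c=cam(n); print(n); meas.blades(c);cv2.imwrite(f'pics/r_{n}.png',c['img'])
E
python3 go.py .56 .313 .085 -4
```

```text
scene
side
blade [520.3 317.9 127.2  56.4  -9.3] zmed 0.0623
t 22.4 pos [0.5997 0.3115 0.0825] psi -3.9 zax [ 0.0115  0.0026 -0.9999] F [0.3 0.4 7.9] w 0.0006 q6 1.95
d [-0.0397  0.0012 -0.003 ] r [-0.19 -0.65  0.1 ]
```

View pics/r_side.png

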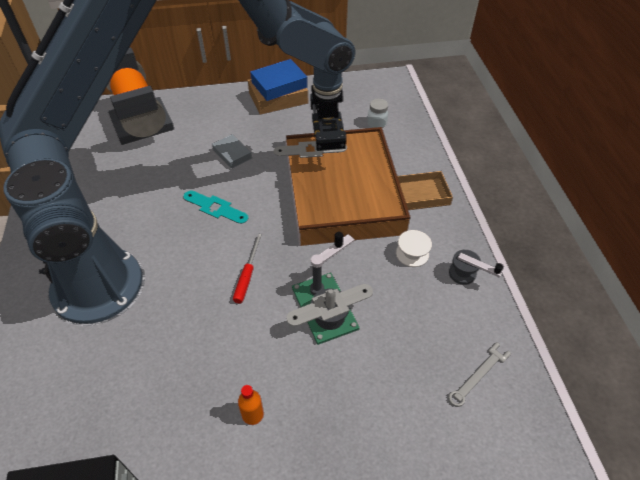

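Call:
{"name": "step_arm", "arguments": {"targets": [{"dx": -0.01,"dy": 0,"dz": 0.0018,"rx": 0,"ry": -0.6,"rz": 0},{"dx": -0.02,"dy": 0,"dz": 0.0018,"rx": 0,"ry": -0.6,"rz": 0},{"dx": -0.03,"dy": 0,"dz": 0.0018,"rx": 0,"ry": -0.6,"rz": 0},{"dx": -0.038,"dy": 0,"dz": 0.0018,"rx": 0,"ry": -0.6,"rz": 0},{"dx": -0.042,"dy": 0,"dz": 0.0018,"rx": 0,"ry": -0.6,"rz": 0}]}}

```text
time: 23.02
position: [0.5597, 0.3152, 0.0825]
tool_rot: [0.999, -0.034, 0.004, -0.003]
ft_force: [1.8, 0.1, 9.1]
grip_width: 0.0005
```

```bash
python3 - <<'E'
from h import *
import meas
for n in ['scene','side']:
    c=cam(n); print(n); meas.blades(c);cv2.imwrite(f'pics/t_{n}.png',cv2.resize(c['img'][80:260,220:480] if n=='side' else c['img'][100:300,380:600],None,fx=3,fy=3))
E
python3 go.py .56 .313 .085 -4
```

```text
scene
side
blade [478.4 318.3 124.4  61.3  -1.4] zmed 0.0624
t 23.12 pos [0.5592 0.3152 0.0824] psi -3.87 zax [ 0.0062  0.0052 -1.    ] F [1.6 0.3 9.9] w 0.0005 q6 1.97
d [ 0.0009  0.0022 -0.0026] r [-0.32 -0.34  0.13]
```

View pics/t_side.png

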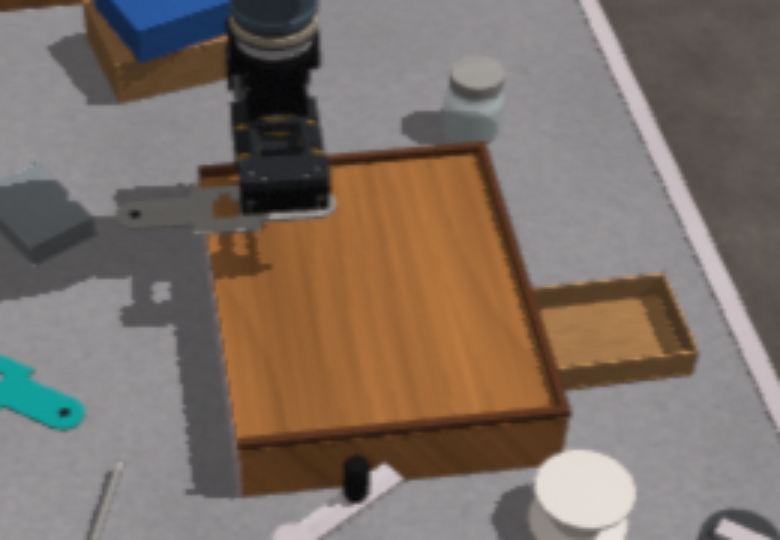

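Call:
{"name": "step_arm", "arguments": {"targets": [{"dx": 0,"dy": 0,"dz": -0.01,"rx": 0,"ry": 0,"rz": 0},{"dx": 0,"dy": 0,"dz": -0.04,"rx": 0,"ry": 0,"rz": 0},{"dx": -0.03,"dy": 0,"dz": -0.08,"rx": -0.3,"ry": -0.3,"rz": 0},{"dx": -0.07,"dy": 0,"dz": -0.09,"rx": -0.3,"ry": -0.3,"rz": 0},{"dx": -0.108,"dy": 0,"dz": -0.09,"rx": -0.3,"ry": -0.3,"rz": 0}], "gripper": 0.9}}

```text
time: 23.75
position: [0.4497, 0.3223, 0.1731]
tool_rot: [0.999, -0.034, 0.001, -0.001]
ft_force: [0.1, -0.5, -0.3]
grip_width: 0.0426
```

```bash
python3 - <<'E'
from h import *
import meas
for n in ['scene','side','wrist']:
    c=cam(n); print(n); meas.blades(c);cv2.imwrite(f'pics/u_{n}.png',c['img'])
E
python3 go.py .451 .3225 .072 -4
```

```text
scene
blade [514.9 319.9 202.5  61.9  -4.1] zmed 0.0632
side
blade [513.4 317.  195.1  60.3  -9.3] zmed 0.0623
wrist
blade [499.1 321.1 172.5  60.5  -4.2] zmed 0.0633
t 23.9 pos [0.4481 0.322  0.1719] psi -3.76 zax [-1.6e-03 -6.0e-04 -1.0e+00] F [0.3 0.9 0.6] w 0.0542 q6 2.06
d [ 0.003  -0.0007  0.0999] r [0.04 0.09 0.24]
```

View pics/u_wrist.png

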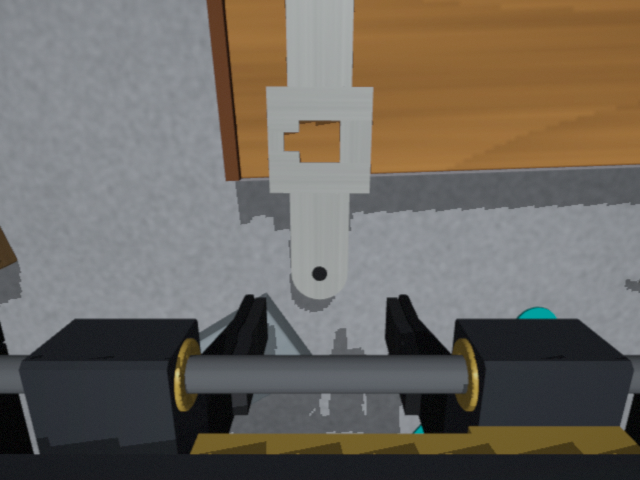

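```bash
python3 - <<'E'
from h import *
c=cam('wrist'); W=world(c); print(W[330:345,262:290].reshape(-1,3).mean(0), c['img'][335,270])
c=cam('scene'); W=world(c); m=(W[...,0]>.33)&(W[...,0]<.5)&(W[...,1]>.25)&(W[...,1]<.42)&(W[...,2]>.008)&(W[...,2]<.055); P=W[m]; print(len(P),P.min(0),P.max(0))
E
python3 go.py .450 .323 .0725 -4
```

```text
[nan nan nan] [95 90 83]
477 [0.33003155 0.33748678 0.00815021] [0.39336221 0.41998177 0.03103407]
t 24.0 pos [0.4514 0.3224 0.1721] psi -3.85 zax [ 1.9e-03  7.0e-04 -1.0e+00] F [-0.6  0.5  0.6] w 0.0627 q6 2.06
d [-0.0016 -0.0005  0.0996] r [-0.05 -0.1   0.15]
```

Slate is ≤31 mm high: clear.

Call:
{"name": "step_arm", "arguments": {"targets": [{"dx": -0.0015,"dy": -0.0005,"dz": 0,"rx": 0,"ry": -0.1,"rz": 0},{"dx": -0.0015,"dy": -0.0005,"dz": 0.02,"rx": 0,"ry": -0.1,"rz": 0},{"dx": -0.0015,"dy": -0.0005,"dz": 0.05,"rx": 0,"ry": -0.1,"rz": 0},{"dx": -0.0015,"dy": -0.0005,"dz": 0.08,"rx": 0,"ry": -0.1,"rz": 0},{"dx": -0.0015,"dy": -0.0005,"dz": 0.099,"rx": 0,"ry": -0.1,"rz": 0}], "gripper": 0.9}}

```text
time: 24.62
position: [0.4506, 0.3227, 0.0713]
tool_rot: [0.999, -0.034, -0.001, -0.0]
ft_force: [0.6, 0.4, 0.4]
grip_width: 0.0788
```

Call:
{"name": "step_arm", "arguments": {"targets": [{"dx": 0,"dy": 0,"dz": 0,"rx": 0,"ry": 0,"rz": 0},{"dx": 0,"dy": 0,"dz": 0,"rx": 0,"ry": 0,"rz": 0},{"dx": 0,"dy": 0,"dz": 0,"rx": 0,"ry": 0,"rz": 0},{"dx": 0,"dy": 0,"dz": 0,"rx": 0,"ry": 0,"rz": 0},{"dx": 0,"dy": 0,"dz": 0,"rx": 0,"ry": 0,"rz": 0}], "gripper": 0.3, "force": 45}}

```text
time: 25.25
position: [0.4508, 0.3228, 0.0718]
tool_rot: [0.999, -0.034, -0.0, -0.0]
ft_force: [0.3, -0.2, -0.1]
grip_width: 0.0363
```

Call:
{"name": "step_arm", "arguments": {"targets": [{"dx": 0,"dy": 0,"dz": 0,"rx": 0,"ry": 0,"rz": 0},{"dx": 0,"dy": 0,"dz": 0,"rx": 0,"ry": 0,"rz": 0},{"dx": 0,"dy": 0,"dz": -0.005,"rx": 0,"ry": 0,"rz": 0},{"dx": 0,"dy": 0,"dz": -0.015,"rx": 0,"ry": 0,"rz": 0},{"dx": 0,"dy": 0,"dz": -0.03,"rx": 0,"ry": 0,"rz": 0}]}}

```text
time: 25.88
position: [0.4506, 0.3227, 0.1025]
tool_rot: [0.999, -0.034, -0.0, -0.0]
ft_force: [0.4, 0.2, -0.8]
grip_width: 0.0343
```

```bash
python3 go.py .4577 -.1955 .20 14.3; python3 hole.py; python3 - <<'E'
from h import *
for n in ['scene']:
    c=cam(n); cv2.imwrite(f'pics/v_{n}.png',c['img'])
E
```

```text
t 25.88 pos [0.4506 0.3227 0.1025] psi -3.9 zax [-9.e-04  4.e-04 -1.e+00] F [ 0.4  0.2 -0.8] w 0.0343 q6 2.06
d [ 0.0423  0.5165 -0.0978] r [ -0.03   0.05 -18.2 ]
tilt deg (x,y) [1.3  0.05] z0 0.0085 rect [62.1 -5.  33.3 24.5 88.5] npts 38786
hole centre tool mm [62.2 -0.5] blade yaw in tool -1.5
hole world (top surf) [0.5127 0.319  0.0925]
```

View pics/v_scene.png

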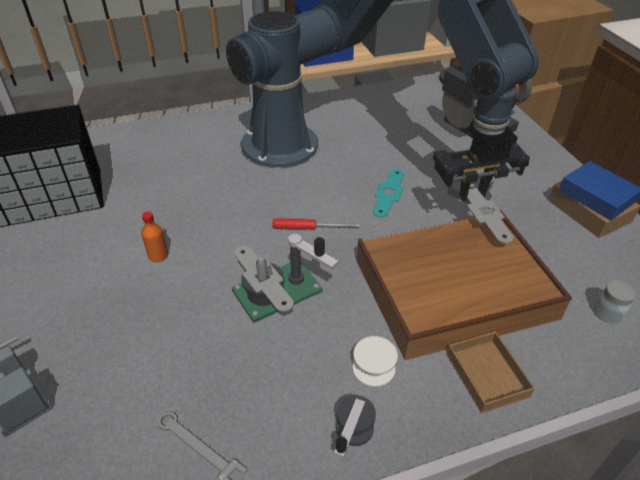

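Call:
{"name": "step_arm", "arguments": {"targets": [{"dx": 0,"dy": 0,"dz": -0.03,"rx": 0,"ry": 0,"rz": 0},{"dx": 0,"dy": 0.01,"dz": -0.07,"rx": 0,"ry": 0.3,"rz": -1},{"dx": 0.003,"dy": 0.05,"dz": -0.1,"rx": 0,"ry": 0.6,"rz": -3},{"dx": 0.007,"dy": 0.095,"dz": -0.102,"rx": 0,"ry": 0.9,"rz": -5},{"dx": 0.011,"dy": 0.145,"dz": -0.102,"rx": 0,"ry": 1.2,"rz": -7}]}}

```text
time: 26.6
position: [0.4532, 0.1769, 0.2067]
tool_rot: [1.0, 0.028, 0.014, -0.001]
ft_force: [0.8, -0.3, -1.5]
grip_width: 0.0345
```

```bash
python3 go.py .4605 -.1946 .20 14.3
```

```text
t 26.6 pos [0.4532 0.1769 0.2067] psi 3.25 zax [ 0.0276  0.0027 -0.9996] F [ 0.8 -0.3 -1.5] w 0.0345 q6 1.66
d [-0.014   0.3713  0.0059] r [  0.09  -1.59 -11.05]
```

Call:
{"name": "step_arm", "arguments": {"targets": [{"dx": -0.001,"dy": 0.045,"dz": 0,"rx": 0,"ry": 0,"rz": -1.5},{"dx": -0.003,"dy": 0.095,"dz": 0,"rx": 0,"ry": 0,"rz": -3},{"dx": -0.005,"dy": 0.145,"dz": 0,"rx": 0,"ry": 0,"rz": -4.5},{"dx": -0.007,"dy": 0.195,"dz": 0,"rx": 0,"ry": 0,"rz": -6},{"dx": -0.009,"dy": 0.245,"dz": 0,"rx": 0,"ry": -0.2,"rz": -7.5}]}}

```text
time: 27.22
position: [0.4579, -0.0699, 0.2066]
tool_rot: [0.995, 0.094, 0.012, 0.0]
ft_force: [0.1, -1.0, -2.0]
grip_width: 0.0344
```

```bash
python3 go.py .4605 -.1946 .19 14.3
```

```text
t 27.23 pos [ 0.4579 -0.0699  0.2066] psi 10.79 zax [ 0.0248  0.0019 -0.9997] F [ 0.1 -1.  -2. ] w 0.0344 q6 0.97
d [-0.0212  0.1229  0.0164] r [ 0.2  -1.41 -3.51]
```

Call:
{"name": "step_arm", "arguments": {"targets": [{"dx": -0.006,"dy": 0.035,"dz": 0,"rx": 0.1,"ry": 0,"rz": -1},{"dx": -0.013,"dy": 0.075,"dz": 0,"rx": 0.2,"ry": 0,"rz": -2},{"dx": -0.021,"dy": 0.11,"dz": 0,"rx": 0.2,"ry": 0,"rz": -3},{"dx": -0.021,"dy": 0.123,"dz": 0.01,"rx": 0.2,"ry": 0,"rz": -3.5},{"dx": -0.021,"dy": 0.123,"dz": 0.016,"rx": 0.2,"ry": 0,"rz": -3.5}]}}

```text
time: 27.85
position: [0.4605, -0.1947, 0.1897]
tool_rot: [0.992, 0.124, 0.012, -0.002]
ft_force: [-0.3, 0.0, -0.6]
grip_width: 0.0344
```

```bash
python3 -c "
from h import *
[cam('wrist') for _ in range(4)]"; python3 spin.py; python3 go.py .4605 -.1946 .137 14.3;  ls pics|grep s_|tail -1
```

```text
[ 0.4602 -0.193   0.19  ] [ 0.4605 -0.1932  0.1903] [ 0.53603986 -0.1744197   0.33537155]
tilt deg (x,y) [1.25 0.01] z0 0.0085 rect [61.8 -5.3 33.1 24.3 88.4] npts 38739
hole centre tool mm [61.9 -0.8] blade yaw in tool -1.56
hole world (top surf) [ 0.5202 -0.1767  0.1816]
spindle px 327.3214416503906 159.85714721679688 13.146883010864258 world [ 0.5205 -0.1787  0.112 ] n 479 depthmean [ 0.5204 -0.1787  0.1116]
shift in tool mm [-1.9  2.1 69.6]
t 28.1 pos [ 0.4605 -0.1932  0.1903] psi 14.38 zax [ 0.0234  0.0061 -0.9997] F [-0.6  0.9 -1.3] w 0.0341 q6 0.67
d [-0.0016  0.0013  0.0533] r [-0.01 -1.39  0.08]
s_02805.png
```

Call:
{"name": "step_arm", "arguments": {"targets": [{"dx": -0.0005,"dy": 0.0018,"dz": 0.015,"rx": 0,"ry": 0,"rz": 0},{"dx": -0.001,"dy": 0.0018,"dz": 0.03,"rx": 0,"ry": 0,"rz": 0},{"dx": -0.0015,"dy": 0.0018,"dz": 0.045,"rx": 0,"ry": 0,"rz": 0},{"dx": -0.0016,"dy": 0.0018,"dz": 0.053,"rx": 0,"ry": 0,"rz": 0},{"dx": -0.0016,"dy": 0.0018,"dz": 0.053,"rx": 0,"ry": 0,"rz": 0}]}}

```text
time: 28.72
position: [0.4603, -0.1946, 0.1365]
tool_rot: [0.992, 0.125, 0.011, -0.002]
ft_force: [-0.2, -0.1, -1.3]
grip_width: 0.0346
```

```bash
python3 -c "
from h import *
[cam('wrist') for _ in range(4)]"; python3 spin.py; python3 go.py .4605 -.195 .116 14.3;  ls pics|grep s_|tail -1
```

```text
[ 0.461  -0.1952  0.1377] [ 0.461  -0.1953  0.1378] [ 0.53655908 -0.17647898  0.28317182]
tilt deg (x,y) [ 1.2  -0.01] z0 0.0088 rect [61.8 -5.4 33.  24.2 88.9] npts 39324
hole centre tool mm [61.9 -0.9] blade yaw in tool -1.08
hole world (top surf) [ 0.521  -0.179   0.1291]
spindle px 322.20001220703125 169.60000610351562 17.395490646362305 world [ 0.5207 -0.179   0.112 ] n 795 depthmean [ 0.5205 -0.1787  0.1116]
shift in tool mm [-0.7 -0.1 17.1]
t 28.98 pos [ 0.461  -0.1953  0.1378] psi 14.39 zax [ 0.0244  0.0054 -0.9997] F [ 0.4  0.6 -1.4] w 0.0345 q6 0.66
d [-0.0009 -0.0004  0.0218] r [ 0.05 -1.43  0.09]
s_02892.png
```

Call:
{"name": "step_arm", "arguments": {"targets": [{"dx": -0.0005,"dy": 0.0,"dz": 0.006,"rx": 0,"ry": 0,"rz": 0},{"dx": -0.0007,"dy": 0.0001,"dz": 0.012,"rx": 0,"ry": 0,"rz": 0},{"dx": -0.0008,"dy": 0.0001,"dz": 0.018,"rx": 0,"ry": 0,"rz": 0},{"dx": -0.0009,"dy": 0.0001,"dz": 0.025,"rx": 0,"ry": 0,"rz": 0},{"dx": -0.001,"dy": 0.0001,"dz": 0.031,"rx": 0,"ry": 0,"rz": 0}]}}

```text
time: 29.6
position: [0.4607, -0.1954, 0.1061]
tool_rot: [0.992, 0.125, 0.012, -0.001]
ft_force: [0.5, -0.1, -0.8]
grip_width: 0.0344
```

```bash
python3 spin.py|grep -v spindle; python3 go.py .4605 -.195 .088 14.3;  ls pics|grep s_|tail -1
```

```text
[ 0.4607 -0.1954  0.1061] [ 0.4604 -0.1952  0.1056] [ 0.53630028 -0.17664     0.25153954]
tilt deg (x,y) [ 1.29 -0.27] z0 0.0081 rect [61.6 -5.3 32.9 24.7 88.9] npts 41027
hole centre tool mm [61.7 -0.8] blade yaw in tool -1.11
hole world (top surf) [ 0.5204 -0.1792  0.0982]
shift in tool mm [  0.6  -0.3 -13.8]
t 29.65 pos [ 0.4604 -0.1952  0.1056] psi 14.39 zax [ 0.0229  0.0064 -0.9997] F [-0.   0.2 -1.8] w 0.0345 q6 0.66
d [-0.0002 -0.0001  0.0176] r [-0.03 -1.36  0.09]
s_02960.png
```

Call:
{"name": "step_arm", "arguments": {"targets": [{"dx": 0,"dy": -0.0002,"dz": 0.005,"rx": 0,"ry": 0,"rz": 0},{"dx": 0,"dy": -0.0002,"dz": 0.01,"rx": 0,"ry": 0,"rz": 0},{"dx": -0.0001,"dy": -0.0002,"dz": 0.0145,"rx": 0,"ry": 0,"rz": 0},{"dx": -0.0002,"dy": -0.0002,"dz": 0.0175,"rx": 0,"ry": 0,"rz": 0},{"dx": -0.0002,"dy": -0.0002,"dz": 0.0175,"rx": 0,"ry": 0,"rz": 0}]}}

```text
time: 30.28
position: [0.4604, -0.1948, 0.0878]
tool_rot: [0.992, 0.125, 0.012, -0.002]
ft_force: [0.3, -1.1, -1.5]
grip_width: 0.0341
```

```bash
python3 spin.py|grep -v spindle; python3 go.py .4605 -.195 .088 14.3;  ls pics|grep s_|tail -1; python3 - <<'E'
from h import *
c=cam('scene'); cv2.imwrite('pics/w_scene.png',cv2.resize(c['img'][190:330,190:350],None,fx=4,fy=4,interpolation=cv2.INTER_CUBIC))
E
```

```text
[ 0.4604 -0.1948  0.0878] [ 0.4605 -0.1949  0.088 ] [ 0.53621214 -0.17624523  0.23317649]
tilt deg (x,y) [1.06 2.95] z0 0.0091 rect [56.6 -0.8 19.5 23.6  1.4] npts 43120
hole centre tool mm [56.4  3.7] blade yaw in tool 1.35
hole world (top surf) [ 0.5162 -0.1844  0.0788]
shift in tool mm [  6.9  -4.2 -33.1]
t 30.32 pos [ 0.4605 -0.1949  0.088 ] psi 14.38 zax [ 0.0228  0.0065 -0.9997] F [-0.1 -0.5 -1.2] w 0.0344 q6 0.66
d [-0.      0.0001  0.    ] r [-0.03 -1.36  0.08]
s_03027.png
```

View pics/w_scene.png

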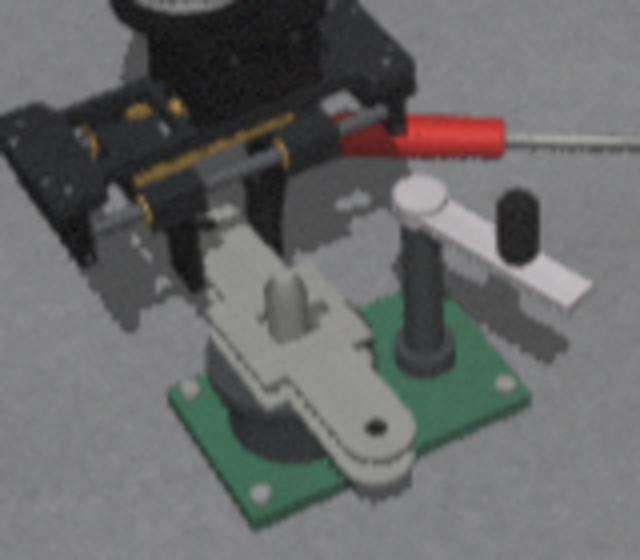

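Call:
{"name": "step_arm", "arguments": {"targets": [{"dx": 0,"dy": 0,"dz": 0.002,"rx": 0,"ry": 0,"rz": 0},{"dx": 0,"dy": 0,"dz": 0.002,"rx": 0,"ry": 0,"rz": 0},{"dx": 0,"dy": 0,"dz": 0.002,"rx": 0,"ry": 0,"rz": 0},{"dx": 0,"dy": 0,"dz": 0.002,"rx": 0,"ry": 0,"rz": 0},{"dx": 0,"dy": 0,"dz": 0.002,"rx": 0,"ry": 0,"rz": 0}], "gripper": 0.8}}

```text
time: 31.0
position: [0.4606, -0.1949, 0.0862]
tool_rot: [0.992, 0.125, 0.012, -0.002]
ft_force: [0.6, -0.0, -0.3]
grip_width: 0.0683
```

Call:
{"name": "step_arm", "arguments": {"targets": [{"dx": 0,"dy": 0,"dz": -0.01,"rx": 0,"ry": -0.3,"rz": 0},{"dx": 0,"dy": 0,"dz": -0.03,"rx": 0,"ry": -0.6,"rz": 0},{"dx": 0,"dy": 0,"dz": -0.07,"rx": 0,"ry": -1.3,"rz": 0},{"dx": 0,"dy": 0,"dz": -0.11,"rx": 0,"ry": -1.3,"rz": 0},{"dx": 0,"dy": -0.02,"dz": -0.125,"rx": 0,"ry": -1.3,"rz": 0}]}}

```text
time: 31.62
position: [0.4546, -0.1781, 0.2144]
tool_rot: [0.992, 0.124, 0.003, 0.002]
ft_force: [-1.1, 0.7, -0.4]
grip_width: 0.0701
```

```bash
python3 - <<'E'
from h import *
import meas
for n in ['scene','side','wrist']:
    c=cam(n); np.savez(f'f_{n}.npz',**c); print(n)
    meas.blades(c); meas.blades(c,box=(.38,.66,-.28,0.),zt=.066); cv2.imwrite(f'pics/x_{n}.png',c['img'])
    if n!='wrist': meas.jig(c)
c=np.load('f_scene.npz')
cv2.imwrite('pics/x_z.png',cv2.resize(c['img'][220:330,210:350],None,fx=5,fy=5,interpolation=cv2.INTER_CUBIC))
E
```

```text
scene
blade [ 522.5 -175.4  204.    70.8   14.4] zmed 0.0667
arm 469 ((542.968505859375, -82.9742202758789), (113.60478210449219, 26.59778594970703), 29.907243728637695)
knob 108 [ 0.562  -0.074   0.1598]
spindle 66 (array([ 0.5259, -0.1793,  0.1084]), np.float64(0.1146101859245923))
seat 523.2176513671875 -179.75494384765625 99.44206237792969
side
blade [ 521.1 -179.5  199.1   68.4   14.7] zmed 0.0659
arm 218 ((558.4298095703125, -73.78639221191406), (77.0236587524414, 23.284517288208008), 31.166839599609375)
knob 75 [ 0.5567 -0.0783  0.1598]
spindle 53 (array([ 0.5206, -0.1833,  0.1086]), np.float64(0.11443634261379887))
seat 522.3966674804688 -181.95675659179688 99.53715515136719
wrist
blade [ 513.8 -181.5  186.    62.4   14.6] zmed 0.0662
```

View pics/x_z.png

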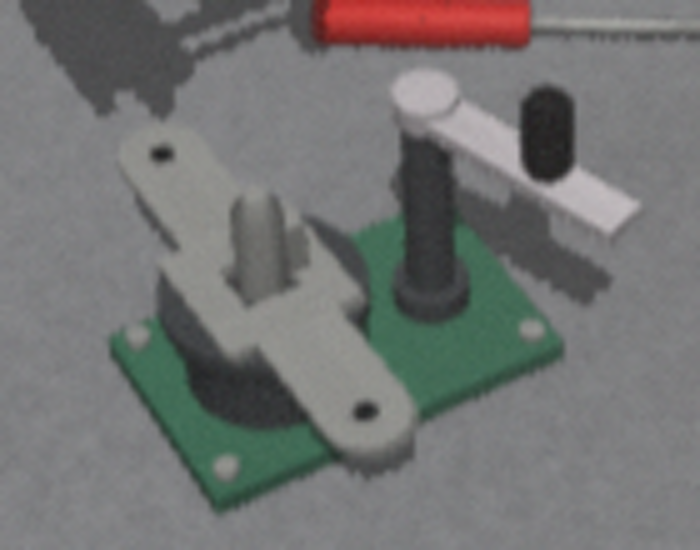

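View pics/x_wrist.png

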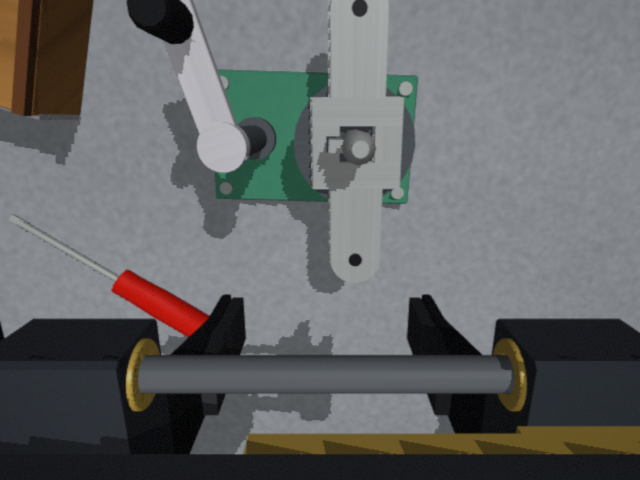

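View pics/x_side.png

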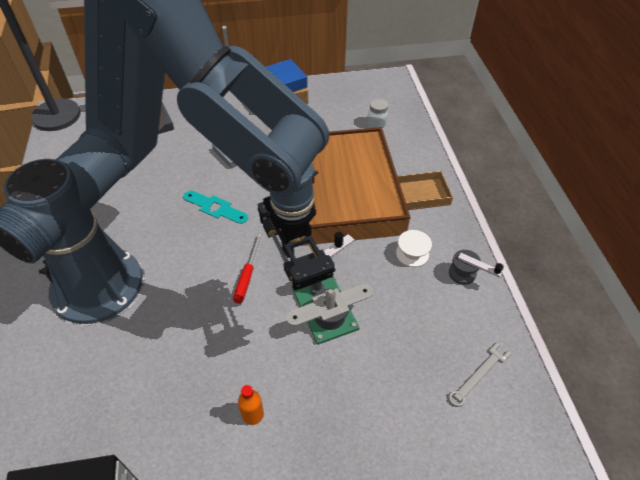

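```bash
python3 - <<'E'
from h import *
c=cam('wrist'); W=world(c); im=c['img']
reg=(W[...,1]>-.16)&(W[...,1]<-.03)&(W[...,0]>.45)&(W[...,0]<.66)
g=im.max(2)
m=reg&(W[...,2]>.117)&(W[...,2]<.137)&(g>110); P=W[m]; print('arm',len(P),cv2.minAreaRect((P[:,:2]*1000).astype(np.float32)))
m=reg&(W[...,2]>.152)&(W[...,2]<.18); v,u=np.where(m); P=W[m]; print('knob',len(P),P.mean(0),P.max(0),P.min(0),u.min(),v.min(),u.max(),v.max())
# cap circle near hinge
for n in ['scene','side']:
    c=cam(n); cv2.imwrite(f'pics/y_{n}.png',c['img'])
E
python3 go.py .5545 -.073 .215 14.3
```

```text
arm 5794 ((527.3789672851562, -89.50433349609375), (83.2705078125, 26.023042678833008), 34.08224868774414)
knob 1529 [ 0.55302365 -0.07615538  0.16124156] [ 0.56198862 -0.0632508   0.16542714] [ 0.54616657 -0.08343379  0.15201623] 123 0 177 35
t 31.93 pos [ 0.4527 -0.1766  0.2106] psi 14.38 zax [ 5.e-04  8.e-04 -1.e+00] F [ 0.4 -0.3  0.1] w 0.0694 q6 0.72
d [ 0.1244 -0.0751 -0.0043] r [-0.04 -0.04  0.08]
```

Call:
{"name": "step_arm", "arguments": {"targets": [{"dx": 0.04,"dy": -0.025,"dz": 0,"rx": 0,"ry": 0,"rz": 0},{"dx": 0.085,"dy": -0.05,"dz": 0,"rx": 0,"ry": 0,"rz": 0},{"dx": 0.1245,"dy": -0.0755,"dz": 0,"rx": 0,"ry": 0,"rz": 0},{"dx": 0.1245,"dy": -0.0755,"dz": 0.0,"rx": 0,"ry": 0,"rz": 0},{"dx": 0.1245,"dy": -0.0755,"dz": 0.02,"rx": 0,"ry": 0,"rz": 0}]}}

```text
time: 32.55
position: [0.5552, -0.0731, 0.1905]
tool_rot: [0.992, 0.126, 0.001, 0.0]
ft_force: [-0.8, 0.1, -0.3]
grip_width: 0.0698
```

```bash
python3 go.py .5545 -.0725 .157 14.3; python3 - <<'E'
from h import *
for n in ['scene','wrist']:
    c=cam(n); cv2.imwrite(f'pics/z_{n}.png',c['img'])
E
```

```text
t 32.55 pos [ 0.5552 -0.0731  0.1905] psi 14.44 zax [ 1.6e-03 -3.0e-04 -1.0e+00] F [-0.8  0.1 -0.3] w 0.0698 q6 0.99
d [-0.0006 -0.0008  0.0335] r [ 0.04 -0.09  0.14]
```

View pics/z_wrist.png

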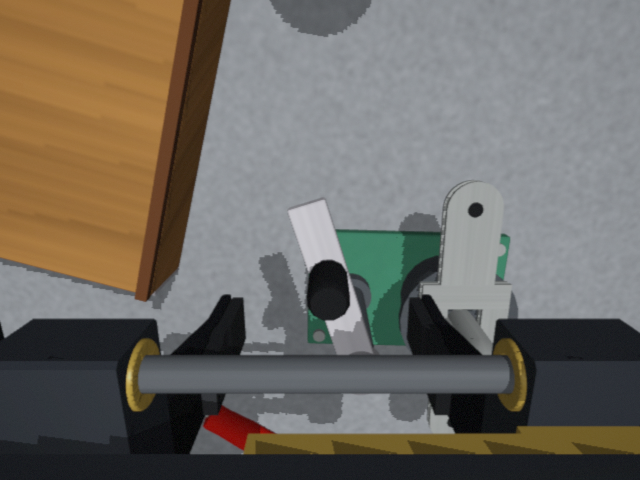

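View pics/z_scene.png

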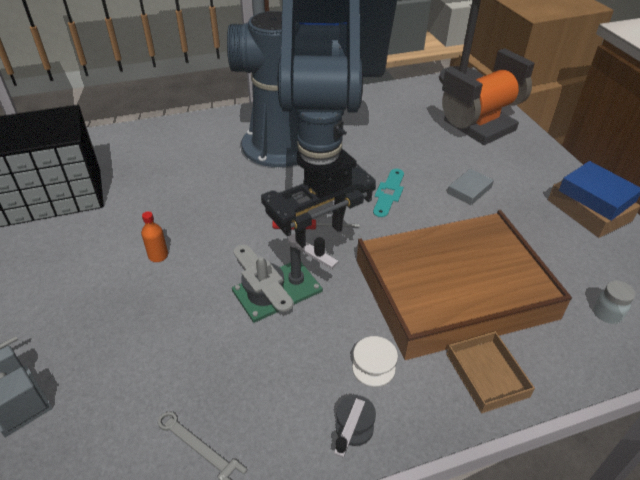

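```bash
python3 - <<'E'
from h import *
c=cam('wrist'); W=world(c)
m=(abs(W[...,0]-.555)<.03)&(abs(W[...,1]+.073)<.03)&(W[...,2]>.161)&(W[...,2]<.172)
u=np.argwhere(m)[:,::-1].astype(np.float32); (x,y),r=cv2.minEnclosingCircle(u); print(len(u),x,y,r,onz(c,x,y,.164),W[m].mean(0),W[m].max(0)[2])
E
python3 go.py .5545 -.0725 .157 14.3
```

```text
1179 327.5 300.0 21.10104751586914 [ 0.55765121 -0.07259953  0.164     ] [ 0.55723866 -0.07279562  0.16307537] 0.16519056778104196
t 32.7 pos [ 0.5529 -0.0731  0.1891] psi 14.33 zax [-0.0041  0.0019 -1.    ] F [ 0.1  0.3 -0.1] w 0.07 q6 0.99
d [ 0.0018 -0.0001  0.032 ] r [-0.17  0.2   0.03]
```

Call:
{"name": "step_arm", "arguments": {"targets": [{"dx": 0.0035,"dy": 0,"dz": 0.01,"rx": 0,"ry": 0,"rz": 0},{"dx": 0.0035,"dy": 0,"dz": 0.022,"rx": 0,"ry": 0,"rz": 0},{"dx": 0.0035,"dy": 0,"dz": 0.032,"rx": 0,"ry": 0,"rz": 0},{"dx": 0.0035,"dy": 0,"dz": 0.032,"rx": 0,"ry": 0,"rz": 0},{"dx": 0.0035,"dy": 0,"dz": 0.032,"rx": 0,"ry": 0,"rz": 0}]}}

```text
time: 33.33
position: [0.5563, -0.0722, 0.1571]
tool_rot: [0.992, 0.125, -0.002, -0.001]
ft_force: [0.6, 0.1, 0.3]
grip_width: 0.0697
```

Call:
{"name": "step_arm", "arguments": {"targets": [{"dx": 0,"dy": 0,"dz": 0,"rx": 0,"ry": 0,"rz": 0},{"dx": 0,"dy": 0,"dz": 0,"rx": 0,"ry": 0,"rz": 0},{"dx": 0,"dy": 0,"dz": 0,"rx": 0,"ry": 0,"rz": 0},{"dx": 0,"dy": 0,"dz": 0,"rx": 0,"ry": 0,"rz": 0},{"dx": 0,"dy": 0,"dz": 0,"rx": 0,"ry": 0,"rz": 0}], "gripper": 0.1, "force": 15}}

```text
time: 33.95
position: [0.5563, -0.0721, 0.1571]
tool_rot: [0.992, 0.125, -0.002, -0.001]
ft_force: [-0.4, 0.0, 0.1]
grip_width: 0.0277
```

Call:
{"name": "step_arm", "arguments": {"targets": [{"dx": 0,"dy": 0,"dz": 0,"rx": 0,"ry": 0,"rz": 0},{"dx": 0,"dy": 0,"dz": 0,"rx": 0,"ry": 0,"rz": 0},{"dx": 0,"dy": 0,"dz": 0,"rx": 0,"ry": 0,"rz": 0},{"dx": 0,"dy": 0,"dz": 0,"rx": 0,"ry": 0,"rz": 0},{"dx": 0,"dy": 0,"dz": 0,"rx": 0,"ry": 0,"rz": 0}]}}

```text
time: 34.58
position: [0.5564, -0.0726, 0.1571]
tool_rot: [0.992, 0.125, -0.002, -0.001]
ft_force: [1.4, -3.0, -0.3]
grip_width: 0.0191
```

```bash
python3 go.py .5565 -.0726 .157 14.3
```

```text
t 34.58 pos [ 0.5564 -0.0726  0.1571] psi 14.34 zax [-0.0036  0.0011 -1.    ] F [ 1.4 -3.  -0.3] w 0.0191 q6 0.99
d [0.0001 0.     0.0001] r [-0.11  0.18  0.04]
```

Call:
{"name": "step_arm", "arguments": {"targets": [{"dx": 0.0025,"dy": 0.0104,"dz": 0,"rx": 0,"ry": 0,"rz": 0},{"dx": 0.0033,"dy": 0.0223,"dz": 0,"rx": 0,"ry": 0,"rz": 0},{"dx": 0.0015,"dy": 0.0351,"dz": 0,"rx": 0,"ry": 0,"rz": 0},{"dx": -0.003,"dy": 0.0473,"dz": 0,"rx": 0,"ry": 0,"rz": 0},{"dx": -0.0085,"dy": 0.0565,"dz": 0,"rx": 0,"ry": 0,"rz": 0}]}}

```text
time: 35.2
position: [0.5632, -0.1277, 0.157]
tool_rot: [0.992, 0.124, -0.0, -0.003]
ft_force: [3.6, 4.3, 0.1]
grip_width: 0.0191
```

```bash
python3 go.py .5564 -.0726 .157 14.3
```

```text
t 35.2 pos [ 0.5632 -0.1277  0.157 ] psi 14.21 zax [-0.0017  0.0057 -1.    ] F [3.6 4.3 0.1] w 0.0191 q6 0.9
d [ 0.007  -0.055   0.0003] r [-0.34  0.01 -0.09]
```

Call:
{"name": "step_arm", "arguments": {"targets": [{"dx": -0.0086,"dy": 0.0097,"dz": 0,"rx": 0,"ry": 0,"rz": 0},{"dx": -0.0188,"dy": 0.0177,"dz": 0,"rx": 0,"ry": 0,"rz": 0},{"dx": -0.0305,"dy": 0.0234,"dz": 0,"rx": 0,"ry": 0,"rz": 0},{"dx": -0.0409,"dy": 0.0262,"dz": 0,"rx": 0,"ry": 0,"rz": 0},{"dx": -0.0485,"dy": 0.0271,"dz": 0,"rx": 0,"ry": 0,"rz": 0}]}}

```text
time: 35.83
position: [0.5234, -0.164, 0.1569]
tool_rot: [0.992, 0.122, 0.001, -0.005]
ft_force: [3.3, 6.1, -1.1]
grip_width: 0.0192
```

```bash
python3 go.py .5192 -.1665 .157 14.3
```

```text
t 35.83 pos [ 0.5234 -0.164   0.1569] psi 14.05 zax [ 3.000e-04  1.020e-02 -9.999e-01] F [ 3.3  6.1 -1.1] w 0.0192 q6 0.81
d [-0.0047  0.0014 -0.0002] r [-0.56 -0.16 -0.25]
```

Call:
{"name": "step_arm", "arguments": {"targets": [{"dx": -0.002,"dy": -0.0003,"dz": 0,"rx": 0,"ry": 0,"rz": 0},{"dx": -0.004,"dy": -0.0003,"dz": 0,"rx": 0,"ry": 0,"rz": 0},{"dx": -0.005,"dy": -0.0003,"dz": 0,"rx": 0,"ry": 0,"rz": 0},{"dx": -0.006,"dy": -0.0003,"dz": 0,"rx": 0,"ry": 0,"rz": 0},{"dx": -0.006,"dy": -0.0003,"dz": 0,"rx": 0,"ry": 0,"rz": 0}]}}

```text
time: 36.45
position: [0.518, -0.1656, 0.157]
tool_rot: [0.992, 0.122, 0.001, -0.005]
ft_force: [4.0, -0.3, -3.0]
grip_width: 0.0193
```

Call:
{"name": "step_arm", "arguments": {"targets": [{"dx": -0.001,"dy": 0,"dz": 0,"rx": 0,"ry": 0,"rz": 0},{"dx": -0.002,"dy": 0,"dz": 0,"rx": 0,"ry": 0,"rz": 0},{"dx": -0.002,"dy": 0,"dz": 0,"rx": 0,"ry": 0,"rz": 0},{"dx": -0.002,"dy": 0,"dz": 0,"rx": 0,"ry": 0,"rz": 0},{"dx": -0.002,"dy": 0,"dz": 0,"rx": 0,"ry": 0,"rz": 0}]}}

```text
time: 37.08
position: [0.5159, -0.1662, 0.157]
tool_rot: [0.992, 0.122, 0.001, -0.005]
ft_force: [3.5, -0.9, -2.8]
grip_width: 0.0194
```

Call:
{"name": "step_arm", "arguments": {"targets": [{"dx": -0.001,"dy": 0,"dz": 0,"rx": 0,"ry": 0,"rz": 0},{"dx": -0.002,"dy": 0,"dz": 0,"rx": 0,"ry": 0,"rz": 0},{"dx": -0.0025,"dy": 0,"dz": 0,"rx": 0,"ry": 0,"rz": 0},{"dx": -0.0025,"dy": 0,"dz": 0,"rx": 0,"ry": 0,"rz": 0},{"dx": -0.0025,"dy": 0,"dz": 0,"rx": 0,"ry": 0,"rz": 0}]}}

```text
time: 37.7
position: [0.5142, -0.1666, 0.1569]
tool_rot: [0.992, 0.122, 0.002, -0.005]
ft_force: [5.4, 1.2, -3.7]
grip_width: 0.0196
```

```bash
python3 - <<'E'
from h import *
c=cam('wrist'); cv2.imwrite('pics/za.png',c['img'])
c=cam('scene'); cv2.imwrite('pics/zb.png',cv2.resize(c['img'][200:330,200:350],None,fx=4,fy=4,interpolation=cv2.INTER_CUBIC))
E
```

```text
(no output)
```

View pics/za.png

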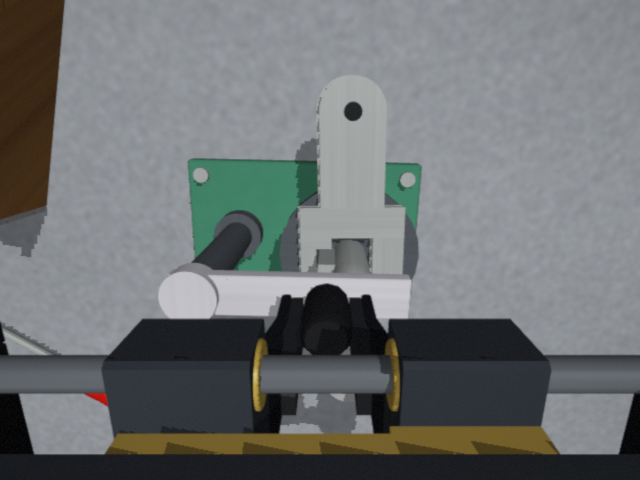

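View pics/zb.png

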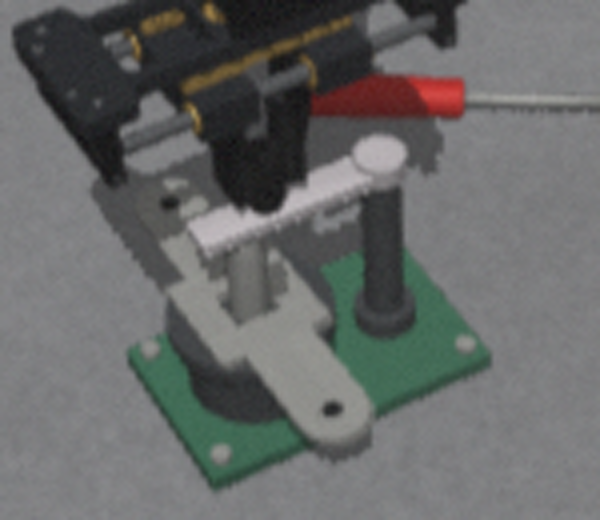

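```bash
cat > arm.py <<'E'
from h import *
def edge(W,im,lab):
    z=W[...,2]; m=(W[...,0]>.44)&(W[...,0]<.60)&(W[...,1]>-.26)&(W[...,1]<-.04)&(z>.117)&(z<.132)&(im.max(2)>130)
    P=W[m][:,:2]; r=cv2.minAreaRect((P*1000).astype(np.float32)); print(lab,len(P),np.round(r[0]+r[1]+(r[2],),1))
    # slice centres along arm
    for y0 in np.arange(-.205,-.09,.015):
        q=P[(P[:,1]>y0)&(P[:,1]<y0+.015)]
        if len(q)>5: print('  y',round(y0+.0075,4),'x %.4f %.4f'%(q[:,0].min(),q[:,0].max()))
d=np.load('scene0.npz'); edge(d['W'],d['img'],'home0')
c=cam('scene'); edge(world(c),c['img'],'now')
E
python3 arm.py; python3 go.py .5192 -.1665 .157 14.3
```

```text
home0 480 [ 517.6 -148.7   25.7  112.4   14.3]
  y -0.1975 x 0.5165 0.5421
  y -0.1825 x 0.5131 0.5371
  y -0.1675 x 0.5129 0.5332
  y -0.1525 x 0.5049 0.5309
  y -0.1375 x 0.5005 0.5262
  y -0.1225 x 0.4990 0.5226
  y -0.1075 x 0.4937 0.5207
  y -0.0925 x 0.4946 0.5167
now 431 [ 515.2 -148.6   27.5  112.4   10.9]
  y -0.1975 x 0.5159 0.5390
  y -0.1825 x 0.5129 0.5355
  y -0.1675 x 0.5181 0.5328
  y -0.1525 x 0.5109 0.5284
  y -0.1375 x 0.5017 0.5247
  y -0.1225 x 0.4986 0.5230
  y -0.1075 x 0.4931 0.5205
  y -0.0925 x 0.4947 0.5160
t 37.85 pos [ 0.5142 -0.1666  0.157 ] psi 14.04 zax [ 0.0027  0.0095 -1.    ] F [ 6.4  1.5 -3.5] w 0.0195 q6 0.79
d [ 0.0049  0.0011 -0.    ] r [-0.49 -0.28 -0.26]
```

Call:
{"name": "step_arm", "arguments": {"targets": [{"dx": 0,"dy": 0,"dz": 0,"rx": 0,"ry": 0,"rz": 0},{"dx": 0,"dy": 0,"dz": 0,"rx": 0,"ry": 0,"rz": 0},{"dx": 0,"dy": 0,"dz": 0,"rx": 0,"ry": 0,"rz": 0},{"dx": 0,"dy": 0,"dz": 0,"rx": 0,"ry": 0,"rz": 0},{"dx": 0,"dy": 0,"dz": 0,"rx": 0,"ry": 0,"rz": 0}], "gripper": 0.6}}

```text
time: 38.48
position: [0.514, -0.1666, 0.157]
tool_rot: [0.992, 0.122, 0.002, -0.005]
ft_force: [0.3, -0.3, 0.1]
grip_width: 0.0509
```

Call:
{"name": "step_arm", "arguments": {"targets": [{"dx": 0,"dy": 0,"dz": -0.02,"rx": 0,"ry": 0,"rz": 0},{"dx": 0,"dy": 0,"dz": -0.05,"rx": 0,"ry": 0,"rz": 0},{"dx": 0,"dy": 0,"dz": -0.09,"rx": 0,"ry": 0,"rz": 0},{"dx": -0.03,"dy": 0,"dz": -0.12,"rx": 0,"ry": 0,"rz": 0},{"dx": -0.06,"dy": 0,"dz": -0.13,"rx": 0,"ry": 0,"rz": 0}]}}

```text
time: 39.1
position: [0.4557, -0.183, 0.2887]
tool_rot: [0.992, 0.123, 0.003, -0.003]
ft_force: [0.3, 0.3, -1.0]
grip_width: 0.0523
```

```bash
python3 arm.py; python3 - <<'E'
from h import *
import meas
for n in ['scene','side','wrist']:
    c=cam(n); cv2.imwrite(f'pics/zz_{n}.png',c['img']); print(n); meas.blades(c); meas.blades(c,box=(.38,.66,-.28,0.),zt=.066)
    if n=='wrist':
        W=world(c); m=(W[...,2]>.117)&(W[...,2]<.135)&(c['img'].max(2)>120)&(W[...,1]<-.05)&(W[...,0]<.58); print(cv2.minAreaRect((W[m][:,:2]*1000).astype(np.float32)))
E
```

```text
home0 480 [ 517.6 -148.7   25.7  112.4   14.3]
  y -0.1975 x 0.5165 0.5421
  y -0.1825 x 0.5131 0.5371
  y -0.1675 x 0.5129 0.5332
  y -0.1525 x 0.5049 0.5309
  y -0.1375 x 0.5005 0.5262
  y -0.1225 x 0.4990 0.5226
  y -0.1075 x 0.4937 0.5207
  y -0.0925 x 0.4946 0.5167
now 469 [ 515.5 -148.2   25.5  112.3   12.7]
  y -0.1975 x 0.5142 0.5388
  y -0.1825 x 0.5107 0.5347
  y -0.1675 x 0.5194 0.5332
  y -0.1525 x 0.5045 0.5290
  y -0.1375 x 0.4999 0.5255
  y -0.1225 x 0.4992 0.5216
  y -0.1075 x 0.4923 0.5202
  y -0.0925 x 0.4956 0.5171
scene
blade [ 523.6 -179.6  204.    62.1   14.5] zmed 0.0667
side
blade [ 520.8 -178.5  199.    70.    14.3] zmed 0.0658
wrist
blade [ 520.2 -178.2  199.2   66.9   16.2] zmed 0.0662
((513.894775390625, -147.810546875), (25.28038787841797, 112.8250961303711), 13.913749694824219)
```

View pics/zz_wrist.png

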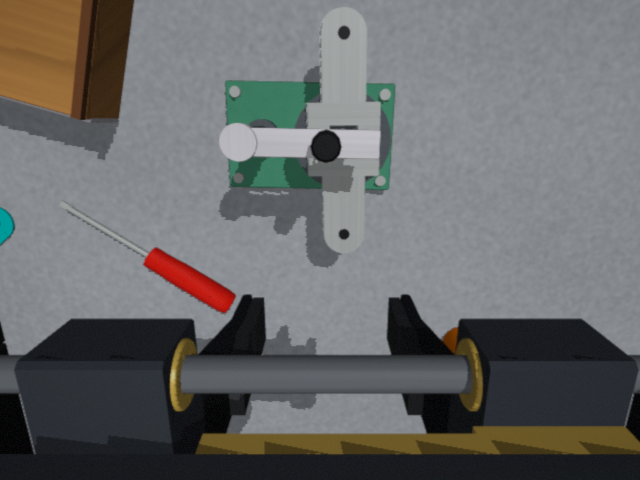

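View pics/zz_scene.png

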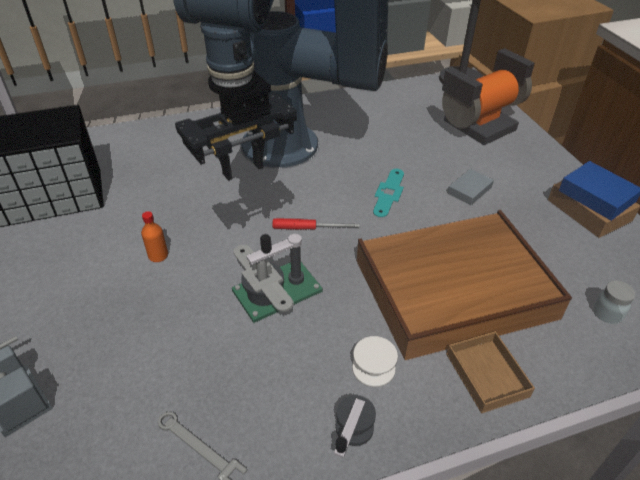

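```bash
python3 - <<'E'
from h import *
o=telemetry.get_obs(); print(o['time'],abs(o['joint_velocities']).max()); print(robot.hand_in())
E
```

```text
39.3 0.025736582980988743
the job is handed in; nothing more can be done
None
```

I loaded both blades on the board onto the keyed spindle, swung the keeper arm back home and handed the job in at about 39 s. There were only two blades at the start, so the third was absent.

- **Order of work:** I swung the keeper clear first. Each blade was then pressed and slid about 70 mm out over the front edge, gripped by its near arm, and lowered with its slot over the key.
- **Stack:** The first blade's top measured about 63 mm. After the second was down, the top of the stack measured about 66 mm in all three views. That matches two blades lying flat, and the blades' yaw of about 14–16° agrees with the jig's 14°.
- **Keeper:** In the scene camera, the final picture has the arm over the spindle at 12.7°, against 14.3° at the start. The wrist camera reads 13.9°. I take this as fully home against the stop. At the end the pads slipped a little around the knob, so I judged home from the pictures.
- **Other things:** The board is empty, and the spool and oil bottle look unmoved in the pictures. I did not measure their positions.

**Irregular checks:**
- On opening, the keeper reached its far stop and the wrist force briefly rose to about 45 N, 41 N of it along y. The fingers slipped off the knob. This is under the 120 N wrist limit. I believe only the fingers touched the keeper, not the gripper's body, which has the 40 N limit.
- The scene camera read the jig about 5 mm further out in x than the wrist camera did. I used the wrist view for lowering the blades onto the spindle, and both went down without resistance.

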